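# Put the clip tin away in the desk cabinet

### The job

Put the brass-lidded clip tin away: take it out of the black stand and set it gently, lid up and without dropping it in, in the empty front compartment of the open drawer of the white desk cabinet. Then push the drawer fully home until it seats on its catch, and after that push the cabinet door fully shut until it seats on its own catch. Leave the mug, pen cup, stapler and paperweight where they are.

Things in the scene. Friction and masses are not known exactly. Their poses are not given: they have to be found in the camera images.
- tin: Clip tin, dark wood with brass lid: rigid block 42 (x) x 62 (y) x 38 mm high, about 0.2 kg. Origin: centre of underside; z up through the lid. In the stand its +-y faces are 2 mm from the walls: grip it there from above across its 42 mm (x). The drawer compartment leaves 4 mm before and behind it, so there hold it across its 62 mm (y): set it on the bare desk between and take it again.
- stand: Fixed black U-shaped stand: a channel along its x axis, 170 mm long, open at both ends and on top. Base 4 mm thick, two upright walls 8 mm thick along x, 66 mm apart inside, their tops 48 mm above the desk. Origin: centre of its underside on the desk.
- cabinet: Fixed low white cabinet, 220 (x) x 240 (y) x 100 mm high; origin: centre of its underside, on the desk; its open front faces its -x, 110 mm from the origin. A small white plant pot (with leaves, to 190 mm above the desk) is fixed on its top, behind the centre. It holds one drawer and, in front of that, one door hinged on its left (+y) side.
- drawer (a joint): Opening of the drawer in m: 0 = fully home, 0.14 = stop; slides out along the cabinet's -x. Light friction (1 N, plus damping); over the last 12 mm a sprung ball catch resists with up to about 5 N, then draws the drawer home over the last 4 mm and holds it.
- bay (a point): Centre of the floor of the drawer's front compartment, 20 mm above the desk, moving with the drawer; axes parallel to the cabinet's. The empty compartment is 50 mm (x) x 186 mm (y) inside. Above its floor stand the drawer front (12 mm thick, to 52 mm), a plywood divider behind (to 50 mm) and side walls (to 46 mm). Blue and yellow boxes lie behind the divider.
- drawer_front (a point): Middle of the top edge of the drawer front's outer face (white, small brass disc), 72 mm above the desk, moving with the drawer. The front is 198 mm wide and 56 mm high and its face looks to the cabinet's -x; when home this face is 5 mm ahead of the cabinet's front edges. Push on this face.
- door (a joint): Opening of the door in rad: 0 = shut, 2.2 = stop; swings out to the cabinet's -x, then on to its +y, about a vertical hinge; stays where left (light friction). White panel 236 mm wide, 4 to 96 mm above the desk, 14 mm thick. In the last 0.06 rad a sprung ball catch resists with up to about 5 N at the free edge, then draws it shut and holds it. It cannot shut while the drawer is out.
- door_hinge (a point): Point on the door's vertical hinge axis, at the top of the panel (96 mm above the desk), fixed to the cabinet. The axis lies in the door's outer face (the one seen from the front when shut).
- door_edge (a point): Top corner of the door's outer face at its free edge, 236 mm from door_hinge; the outer face contains both points. From this point the outer face looks along its own -x axis.
- mug: Bystander: white mug, 76 mm wide, 85 mm high. Origin: centre of underside.
- pen_cup: Bystander: brass pen cup with pens, 72 mm wide, 155 mm high with the pens. Origin: centre of underside.
- stapler: Bystander: black and brass stapler, 130 x 36 x 42 mm. Origin: centre of underside.
- paperweight: Bystander: amber glass paperweight, 58 mm wide, 36 mm high. Origin: centre of underside.
Mind the look-alikes: they are no part of the job. What is shaped like the tin but green or red is not meant.

How it is judged:
By the outcome, as a careful person would: the job done as asked, in the order asked, and still so for the second after the job is handed in, with the robot touching nothing.
It also fails if it takes over 72 s, if anything falls off the work surface, if the arm or the gripper's body presses on something with over 40 N, if the wrist force passes 120 N, or if a joint passes its speed limit or range.

### The arm

A 6-joint arm with a two-finger parallel gripper is mounted at the origin on the work surface. World frame = base frame: x ahead of the robot, y to its left, z up, the work surface at z = 0. Lengths are in m, angles in rad, forces in N, time in s.
With the tool pointing down it reaches from about 0.425 to 0.95 m from the base axis. Payload 3.5 kg.
Tool frame: the origin (TCP) lies on the front face of the gripper's body, between the roots of the fingers; the fingertips stand 73 mm ahead of it and the grasp point (between the pads) lies 54 mm ahead of it; z points along the fingers, y is the direction in which the jaws open and shut (so a half turn about z gives the same grasp; the last joint's range is limited). The gripper opens to 85 mm and grips with 20 to 120 N. Pads are 22 mm wide; open, the fingers measure 114 mm over their backs; the gripper's body (76 mm by 85 mm) begins 54 mm behind the grasp point. The pads swing forward as they close: fully open they stand 13 mm farther back than shut.
Start: joints at [1.009, 0.286, 1.577, -0, 1.279, -0.15], TCP at [0.27, 0.619, 0.304] pointing down, gripper open.
Joint ranges: [-2.77, 2.77], [-0.9, 2.22], [0.21, 2.48], [-1.53, 4.67], [0.24, 2.81], [-2.84, 2.84]. Speed limits (rad/s): [2.79, 2.79, 3.14, 3.14, 3.14, 3.14].

### API

Orientations are given as a rotation vector (axis times angle).
In Python, from rig import ctrl gives the robot as it stands.
- The arm moves only by the shell command python3 -m inch 'ROWS'. ROWS is JSON, a list of rows, each a list of 3 entries, a list of its own where there are three numbers: the finger opening in cm, from 0 to 8.54, then the shift along the tool's x, y, z in cm, then the turn, a rotation vector about the tool's x, y, z in rad. A call has 1 to 12 rows; each row shifts and turns the pose as measured when the row begins, along the tool's axes as they then stand; what a row does not reach is not made up. A row lasts 1/10 s, in which the tool goes at most 50 mm and 8.59 degrees, less where a joint would pass 70% of its speed; a pose out of reach is approached as far as the arm can. A call is refused whole if a number of a shift passes 5 or a number of a turn 0.15, either way. A call with a gripper value outside its range is refused whole. The fingers move at their own pace and stop on an object; the grip force is fixed at half the most. Time passes only in rows, so rows that do not move let the fingers close. It gives the time, the measured TCP pose, the force and the opening at its end, in the units of the state.
- ctrl.sense(): the state, without advancing time (a new reading comes with each control period).
- ctrl.grab_frame(name): name is "scene" or "side" or "wrist"; returns a dict with "image" (400x640x3 uint8, blue, green, red), "vfov" (degrees; the focal length in pixels is half the picture's height over the tangent of half this angle, whatever the lens; pixels are square), "cx", "cy" (the principal point, pixels), "rvec" (rotation vector, rad) and "tvec" (3), from world to camera coordinates, as OpenCV has them. Camera axes: x right, y down, z forward; pixel columns grow to the right and rows downward; lengths in m; the calibration is good to about 2 mm. A picture is of the moment at which its call begins. There is no depth.
- ctrl.finish_job(): hands the job in, once; it reports no verdict.
The state is a dict: "time_s": time; "joint_pos": joint angles; "joint_vel": joint speeds; "joint_torque": joint torques, N m; "ee_pos": TCP position; "tcp_rot": TCP orientation; "ft_force": force on the tool from outside, world axes, zero at the start; "ft_torque": the same for the moment, N m; "finger_gap": finger opening in m.
Only numpy, scipy, OpenCV 4.12 (cv2) and the standard library are available. Lean on these libraries where they do the work, as an engineer would, in place of code of your own. Each camera call takes 0.05 s, during which the arm holds its last target.

## Working session

There is one attempt and no reset: what is moved stays moved. The work goes in short steps, Python scripts to look and compute and a shell command to move; the robot and the scene stay as the last step left them, time stands still between calls to the robot, and variables do not carry over. Pictures are saved under pics/ and viewed, and the job is handed in when it is done.

```bash
ls; mkdir -p pics; cat > h.py <<'E'
import numpy as np, cv2
from rig import ctrl
def save(name,fn):
    f=ctrl.grab_frame(name); cv2.imwrite('pics/'+fn+'.png',f['image']); 
    np.save('pics/'+fn+'.npy',{k:v for k,v in f.items()},allow_pickle=True); return f
def load(fn): return np.load('pics/'+fn+'.npy',allow_pickle=True).item()
def K(f):
    h=f['image'].shape[0]; F=h/2/np.tan(np.radians(f['vfov'])/2)
    return np.array([[F,0,f['cx']],[0,F,f['cy']],[0,0,1.]])
def ray(f,u,v):
    R=cv2.Rodrigues(np.array(f['rvec'],float))[0]; t=np.array(f['tvec'],float).ravel()
    d=R.T@np.linalg.inv(K(f))@np.array([u,v,1.]); return -R.T@t,d/np.linalg.norm(d)
def onz(f,u,v,z):
    o,d=ray(f,u,v); return o+d*(z-o[2])/d[2]
def tri(f1,p1,f2,p2):
    o1,d1=ray(f1,*p1);o2,d2=ray(f2,*p2)
    s=np.linalg.lstsq(np.c_[d1,-d2],o2-o1,rcond=None)[0]
    a=o1+d1*s[0];b=o2+d2*s[1];return (a+b)/2,np.linalg.norm(a-b)
def proj(f,P):
    return cv2.projectPoints(np.array(P,float).reshape(-1,3),np.array(f['rvec'],float),np.array(f['tvec'],float),K(f),None)[0].reshape(-1,2)
E
python3 - <<'E'
from h import *
for n in ['scene','side','wrist']:
    f=save(n,n+'0'); print(n,f['vfov'],f['cx'],f['cy'],f['rvec'],f['tvec'],[k for k in f])
print(ctrl.sense())
E
```

```text
pics
scene 55.5687543976354 313.8865903036546 199.85339144606735 [ 1.19150301  2.16252484 -1.05866897] [ 0.37543283 -0.15515531  1.47142648] ['image', 'vfov', 'cx', 'cy', 'rvec', 'tvec']
side 56.335474106128444 314.0127599748677 202.06612929409528 [ 2.09928031 -0.16003098  0.12520062] [-0.55697896  0.07177137  0.91426697] ['image', 'vfov', 'cx', 'cy', 'rvec', 'tvec']
wrist 65.55195810092874 317.65310338678086 199.359770794409 [-2.40289127 -1.57232563 -0.24244224] [-0.67288308 -0.03892392  0.38112739] ['image', 'vfov', 'cx', 'cy', 'rvec', 'tvec']
{'time_s': 0.15, 'joint_pos': array([ 1.00901724e+00,  2.86969482e-01,  1.57783422e+00, -7.86378990e-07,
        1.27857809e+00, -1.49999710e-01]), 'joint_vel': array([-0.00132061, -0.00182021, -0.00429499,  0.00047354,  0.0019346 ,
        0.00029697]), 'joint_torque': array([ 1.22848316e-03, -4.06603181e+01, -2.93139929e+01, -1.76681106e-04,
        3.99924786e-03, -1.73923604e-05]), 'ee_pos': array([0.26993392, 0.61826885, 0.30286346]), 'tcp_rot': array([-6.42133487e-01, -3.07463007e+00,  2.63415014e-03]), 'ft_force': array([-0.15273723, -0.57700936, -0.14391617]), 'ft_torque': array([-0.01039949, -0.04659579, -0.01188613]), 'finger_gap': 0.08542324227428362}
```

View pics/scene0.png

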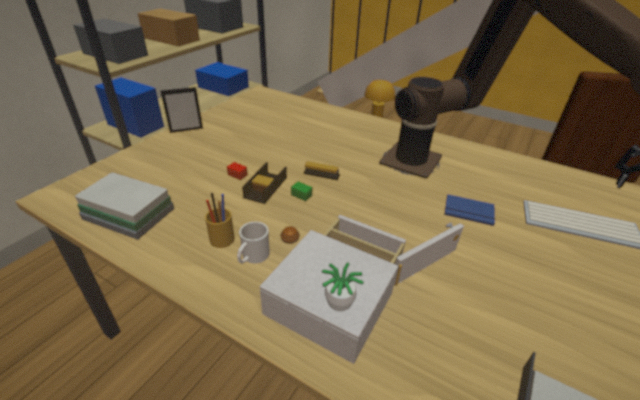

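View pics/side0.png

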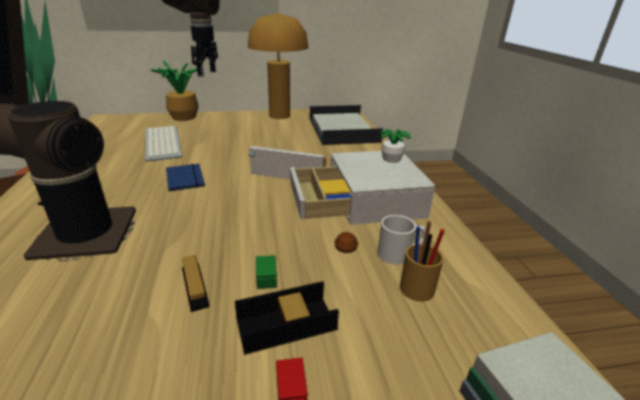

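View pics/wrist0.png

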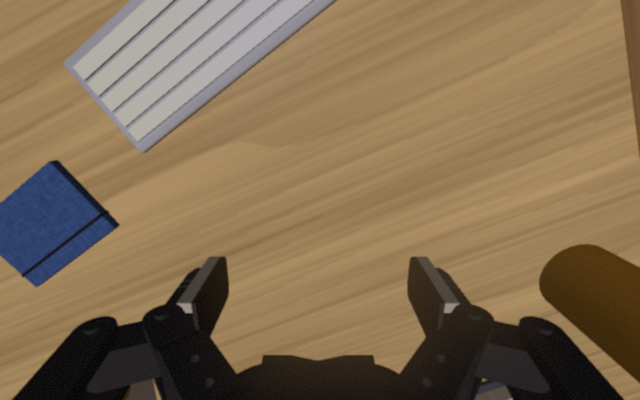

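Candidates for the tin: a brass block in the black stand at scene (262,182) / side (292,306); green block, scene (302,191) / side (266,271); red block, scene (237,170) / side (291,378). The stapler is also brass, scene (321,171). By the description it is the one in the stand. Next is a close crop to check that.

```bash
python3 - <<'E'
from h import *
a=load('scene0');b=load('side0')
c1=cv2.resize(a['image'][140:300,210:370],None,fx=3.5,fy=3.5,interpolation=cv2.INTER_CUBIC)
cv2.imwrite('pics/c1.png',c1)
c2=cv2.resize(a['image'][200:365,255:475],None,fx=3.6,fy=3.6,interpolation=cv2.INTER_CUBIC)
cv2.imwrite('pics/c2.png',c2)
c3=cv2.resize(b['image'][240:360,170:350],None,fx=4.4,fy=4.4,interpolation=cv2.INTER_CUBIC)
cv2.imwrite('pics/c3.png',c3)
c4=cv2.resize(b['image'][130:270,240:440],None,fx=4,fy=4,interpolation=cv2.INTER_CUBIC)
cv2.imwrite('pics/c4.png',c4)
E
```

```text
(no output)
```

View pics/c1.png

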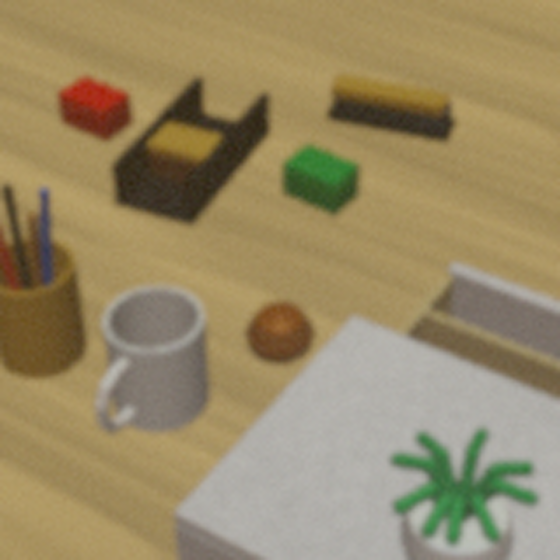

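View pics/c2.png

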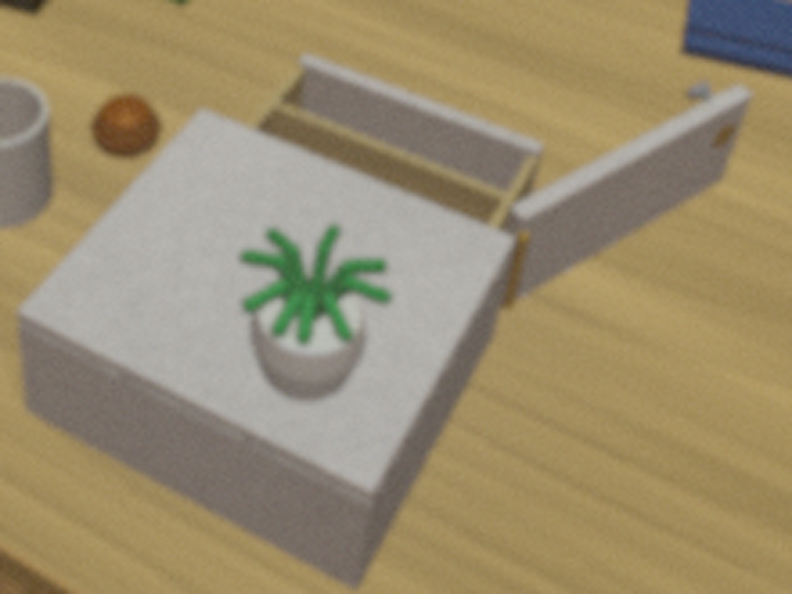

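View pics/c3.png

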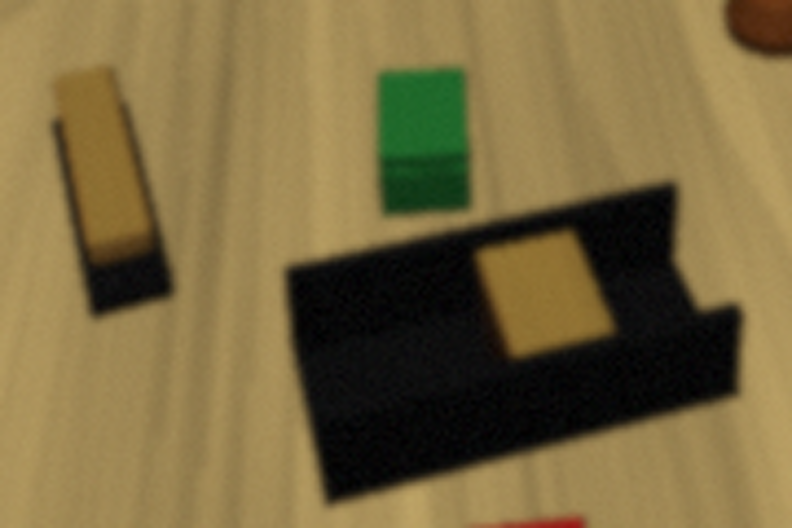

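View pics/c4.png

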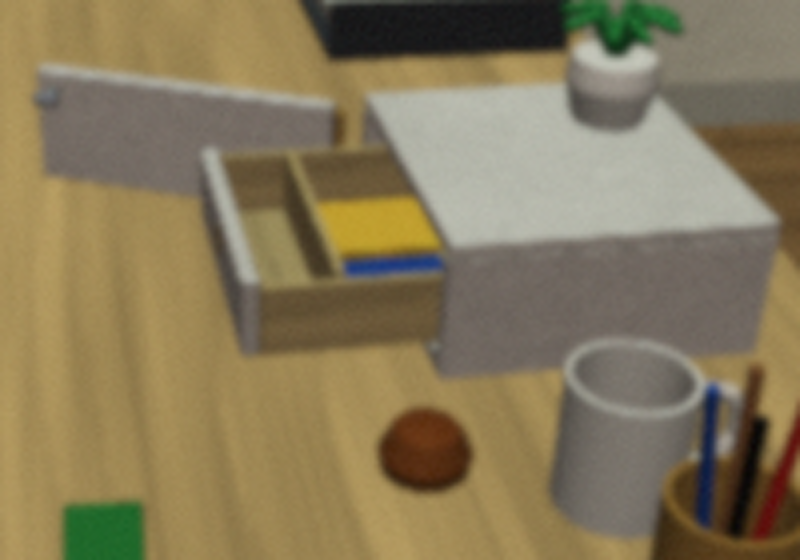

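Confirmed: the brass lid in the black U-stand is the tin (crop of side view, lid at about (293,307)). Now measuring.

```bash
python3 - <<'E'
from h import *
a=load('scene0');b=load('side0')
C1=lambda u,v:(210+u/3.5-.36,140+v/3.5-.36)
C2=lambda u,v:(255+u/3.6-.36,200+v/3.6-.36)
C3=lambda u,v:(170+u/4.4-.39,240+v/4.4-.39)
C4=lambda u,v:(240+u/4-.37,130+v/4-.37)
np.set_printoptions(precision=4,suppress=True)
def P(n,p,f,z): print(n,onz(f,*p,z))
print('cam',ray(a,320,200)[0],ray(b,320,200)[0])
for n,p in dict(FR=(203,108),BR=(20,314),BL=(374,494),FL=(516,240)).items(): P('sc cab '+n,C2(*p),a,.1)
for n,p in dict(FR=(450,248),BR=(778,222),FL=(366,95)).items(): P('sd cab '+n,C4(*p),b,.1)
for n,p in dict(FRo=(302,56),FLo=(541,150)).items(): P('sc drwfront inner/outer '+n,C2(*p),a,.072)
for n,p in dict(topFLo=(205,150),topFRo=(243,285),topFRi=(258,282)).items(): P('sd drwfront '+n,C4(*p),b,.072)
for n,p in dict(freeo=(749,88),free2=(735,86),hinge=(519,220)).items(): P('sc door '+n,C2(*p),a,.096)
for n,p in dict(free=(40,66),hinge=(333,102)).items(): P('sd door '+n,C4(*p),b,.096)
for n,p in zip('abcd',[(480,250),(575,230),(614,330),(514,360)]): P('sd tin '+n,C3(*p),b,.042)
for n,p in zip('abcd',[(143,148),(165,122),(223,137),(207,163)]): P('sc tin '+n,C1(*p),a,.042)
for n,p in zip('abcd',[(288,268),(676,184),(740,306)]): P('sd stand '+n,C3(*p),b,.048)
for n,p in zip('abcd',[(328,502),(737,392)]): P('sd stand base '+n,C3(*p),b,0)
for n,p in zip('abcd',[(198,80),(267,95)]): P('sc stand top '+n,C1(*p),a,.048)
for n,p in zip('abcd',[(381,72),(463,70),(467,152),(381,156)]): P('sd green '+n,C3(*p),b,.038)
E
```

```text
cam [1.2842 0.3311 0.7559] [ 0.4124 -0.8309  0.5392]
sc cab FR [ 0.6519 -0.0505  0.1   ]
sc cab BR [ 0.8722 -0.0441  0.1   ]
sc cab BL [0.8669 0.1929 0.1   ]
sc cab FL [0.65   0.1884 0.1   ]
sd cab FR [ 0.6471 -0.0591  0.1   ]
sd cab BR [ 0.8649 -0.0513  0.1   ]
sd cab FL [0.6443 0.1789 0.1   ]
sc drwfront inner/outer FRo [ 0.53   -0.0339  0.072 ]
sc drwfront inner/outer FLo [0.5292 0.1646 0.072 ]
sd drwfront topFLo [0.5208 0.1564 0.072 ]
sd drwfront topFRo [ 0.5222 -0.0404  0.072 ]
sd drwfront topFRi [ 0.5319 -0.0379  0.072 ]
sc door freeo [0.406  0.2776 0.096 ]
sc door free2 [0.4095 0.2681 0.096 ]
sc door hinge [0.6281 0.1825 0.096 ]
sd door free [0.4055 0.2717 0.096 ]
sd door hinge [0.6191 0.1779 0.096 ]
sd tin a [ 0.4434 -0.3277  0.042 ]
sd tin b [ 0.4841 -0.3218  0.042 ]
sd tin c [ 0.4919 -0.3786  0.042 ]
sd tin d [ 0.4514 -0.388   0.042 ]
sc tin a [ 0.5046 -0.3771  0.042 ]
sc tin b [ 0.4582 -0.3878  0.042 ]
sc tin c [ 0.4481 -0.3255  0.042 ]
sc tin d [ 0.4911 -0.3121  0.042 ]
sd stand a [ 0.3656 -0.3329  0.048 ]
sd stand b [ 0.5302 -0.3064  0.048 ]
sd stand c [ 0.5424 -0.3789  0.048 ]
sd stand base a [ 0.3776 -0.4091  0.    ]
sd stand base b [ 0.5435 -0.3804  0.    ]
sc stand top a [ 0.3863 -0.4022  0.048 ]
sc stand top b [ 0.3709 -0.3281  0.048 ]
sd green a [ 0.4067 -0.1995  0.038 ]
sd green b [ 0.4457 -0.2033  0.038 ]
sd green c [ 0.443  -0.2621  0.038 ]
sd green d [ 0.4047 -0.2594  0.038 ]
```

```bash
cat >> h.py <<'E'
from scipy.spatial.transform import Rotation as Ro
def to(*pts):
    """pts: (x,y,z,yaw of tool y axis deg or None), tool down. print shift from current in tool axes cm"""
    s=ctrl.sense(); R=Ro.from_rotvec(s['tcp_rot']); p=np.array(s['ee_pos'])
    np.set_printoptions(precision=3,suppress=True)
    M=R.as_matrix(); print('t',s['time_s'],'pos',p,'x',M[:,0],'y',M[:,1],'z',M[:,2],'f',s['ft_force'],'gap',s['finger_gap'])
    for q in pts:
        print('->',q,'cm',M.T@(np.array(q[:3])-p)*100,end=' ')
        if len(q)>3:
            y=np.radians(q[3]); ya=np.array([np.cos(y),np.sin(y),0]); best=None
            for sg in (1,-1):
                Y=ya*sg; Z=np.array([0,0,-1.]); X=np.cross(Y,Z)
                rv=(R.inv()*Ro.from_matrix(np.c_[X,Y,Z])).as_rotvec(); print('rot',rv,'j6',s['joint_pos'][5],end=' ')
        print()
        p=np.array(q[:3])
E
python3 - <<'E'
from h import *
to((.50,.2,.3),(.49,-.34,.25,9))
E
```

```text
t 0.15 pos [0.27  0.618 0.303] x [-0.916  0.4    0.   ] y [ 0.4    0.916 -0.002] z [-0.001 -0.002 -1.   ] f [-0.153 -0.577 -0.144] gap 0.08542324227428362
-> (0.5, 0.2, 0.3) cm [-37.824 -29.122   0.328] 
-> (0.49, -0.34, 0.25, 9) cm [-20.698 -49.877   5.083] rot [-0.002  0.001  1.002] j6 -0.1499997095702365 rot [-0.001 -0.002 -2.14 ] j6 -0.1499997095702365
```

```bash
python3 -m inch '[[8.5,[-3.8,-2.9,0],[0,0,0]],[8.5,[-3.8,-2.9,0],[0,0,0]],[8.5,[-3.8,-2.9,0],[0,0,0]],[8.5,[-3.8,-2.9,0],[0,0,0]],[8.5,[-3.8,-2.9,0],[0,0,0]],[8.5,[-3.8,-2.9,0],[0,0,0]],[8.5,[-3.8,-2.9,0],[0,0,0]],[8.5,[-3.8,-2.9,0],[0,0,0]],[8.5,[-3.8,-2.9,0],[0,0,0]],[8.5,[-3.8,-2.9,0],[0,0,0]]]'
python3 - <<'E'
from h import *
to((.47,-.33,.28,9))
print(ctrl.sense()['joint_pos'])
E
```

```text
time_s: 1.15
ee_pos: [0.5063, 0.1901, 0.2988]
tcp_rot: [-0.623, -3.076, 0.006]
ft_force: [1.6, 0.9, -0.0]
finger_gap: 0.0852
t 1.15 pos [0.506 0.19  0.299] x [-0.921  0.389  0.003] y [ 0.389  0.921 -0.004] z [-0.004 -0.003 -1.   ] f [ 1.616  0.937 -0.046] gap 0.08523272988676216
-> (0.47, -0.33, 0.28, 9) cm [-16.894 -49.318   2.056] rot [-0.005 -0.     1.014] j6 -0.9981696061455018 rot [ 0.    -0.006 -2.127] j6 -0.9981696061455018 
[ 0.172 -0.004  1.91  -0.002  1.24  -0.998]
```

```bash
python3 -m inch '[[8.5,[-1.5,-4.5,0.2],[0,0,0]],[8.5,[-1.5,-4.5,0.2],[0,0,0]],[8.5,[-1.5,-4.5,0.2],[0,0,0]],[8.5,[-1.5,-4.5,0.2],[0,0,0]],[8.5,[-1.5,-4.5,0.2],[0,0,0]],[8.5,[-1.5,-4.5,0.2],[0,0,0]],[8.5,[-1.5,-4.5,0.2],[0,0,0]],[8.5,[-1.5,-4.5,0.2],[0,0,0]],[8.5,[-1.5,-4.5,0.2],[0,0,0]],[8.5,[-1.5,-4.5,0.2],[0,0,0]],[8.5,[-1.5,-4.5,0],[0,0,0]]]'
python3 -m inch '[[8.5,[0,0,0],[0,0,0.14]],[8.5,[0,0,0],[0,0,0.14]],[8.5,[0,0,0],[0,0,0.14]],[8.5,[0,0,0],[0,0,0.14]],[8.5,[0,0,0],[0,0,0.14]],[8.5,[0,0,0],[0,0,0.14]],[8.5,[0,0,0],[0,0,0.14]],[8.5,[0,0,0],[0,0,0]]]'
python3 - <<'E'
from h import *
save('wrist','w1')
to((.4715,-.352,.18,9))
E
```

```text
time_s: 2.25
ee_pos: [0.4614, -0.3508, 0.2782]
tcp_rot: [-0.625, -3.077, 0.004]
ft_force: [1.4, -0.2, -0.2]
finger_gap: 0.0849
time_s: 3.05
ee_pos: [0.4577, -0.3584, 0.2741]
tcp_rot: [-2.057, -2.366, 0.005]
ft_force: [0.5, 0.4, 0.5]
finger_gap: 0.0852
t 3.1 pos [ 0.458 -0.358  0.274] x [-0.141  0.99   0.003] y [ 0.99   0.141 -0.007] z [-0.007  0.002 -1.   ] f [0.156 0.047 0.086] gap 0.08443156370764117
-> (0.4715, -0.352, 0.18, 9) cm [0.409 1.521 9.39 ] rot [-0.006 -0.003 -0.015] j6 -0.97786443663131 rot [-0.004  0.01   3.126] j6 -0.97786443663131
```

View pics/w1.png

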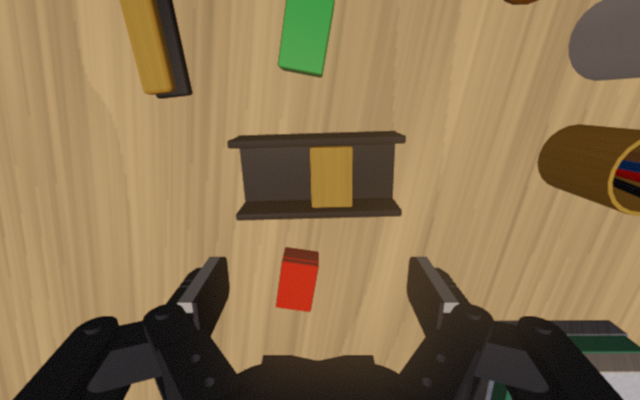

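Sharp wrist view: the tin lid is centred near (331,177) in the stand, with the red block at (298,280) and the green block at (307,35).

```bash
cat >> h.py <<'E'
def blob(f,box,lo,hi,z):
    x0,y0,x1,y1=box; h=cv2.cvtColor(f['image'],cv2.COLOR_BGR2HSV)[y0:y1,x0:x1]
    m=cv2.inRange(h,np.array(lo),np.array(hi)); c=max(cv2.findContours(m,cv2.RETR_EXTERNAL,cv2.CHAIN_APPROX_NONE)[0],key=cv2.contourArea)
    b=cv2.boxPoints(cv2.minAreaRect(c))+[x0,y0]; w=np.array([onz(f,*q,z) for q in b])
    return b,w
E
python3 - <<'E'
from h import *
f=load('w1')
print(cv2.cvtColor(f['image'],cv2.COLOR_BGR2HSV)[[177,177,180],[331,350,280]])
b,w=blob(f,(290,135,380,220),(10,100,90),(30,255,255),.042)
print(b,w,w.mean(0),np.linalg.norm(np.diff(w,axis=0),axis=1))
for k in range(3): e=w[k+1]-w[k]; print(np.degrees(np.arctan2(e[1],e[0])))
# stand wall top outer edges
for p in [(229,141),(404,135),(401,213),(237,218),(228,146),(405,141)]: print(p,onz(f,*p,.048))
x=w.mean(0); to((x[0],x[1],.18,9))
E
```

```text
[[ 20 169 163]
 [ 20 169 163]
 [ 14  74  69]]
[[309. 146.]
 [353. 146.]
 [353. 207.]
 [309. 207.]] [[ 0.44194798 -0.32474626  0.042     ]
 [ 0.48420435 -0.31879603  0.042     ]
 [ 0.49499582 -0.38044117  0.042     ]
 [ 0.45009278 -0.38683354  0.042     ]] [ 0.46781023 -0.35270425  0.042     ] [0.04267324 0.06258258 0.04535577]
8.015280341878908
-80.07053008477696
-171.89784684115202
(229, 141) [ 0.36626472 -0.32979889  0.048     ]
(404, 135) [ 0.52908433 -0.30125593  0.048     ]
(401, 213) [ 0.54335237 -0.37797251  0.048     ]
(237, 218) [ 0.37851335 -0.40697305  0.048     ]
(228, 146) [ 0.3655673 -0.3346627  0.048    ]
(405, 141) [ 0.53125473 -0.30658577  0.048     ]
t 3.1 pos [ 0.458 -0.358  0.274] x [-0.141  0.99   0.003] y [ 0.99   0.141 -0.007] z [-0.007  0.002 -1.   ] f [0.156 0.047 0.086] gap 0.08443156370764117
-> (np.float64(0.4678102320221989), np.float64(-0.3527042505774875), 0.18, 9) cm [0.391 1.145 9.393] rot [-0.006 -0.003 -0.015] j6 -0.97786443663131 rot [-0.004  0.01   3.126] j6 -0.97786443663131
```

```bash
python3 -m inch '[[8.5,[0.2,0.6,4],[0,0,-0.03]],[8.5,[0.2,0.6,4],[0,0,0]],[8.5,[0,0,3],[0,0,0]],[8.5,[0,0,0],[0,0,0]],[8.5,[0,0,0],[0,0,0]]]'
python3 - <<'E'
from h import *
f=save('wrist','w2')
b,w=blob(f,(200,80,480,300),(10,100,90),(30,255,255),.042)
print(b,w.mean(0),np.linalg.norm(np.diff(w,axis=0),axis=1))
e=w[1]-w[0]; print(np.degrees(np.arctan2(e[1],e[0])))
x=w.mean(0); to((x[0],x[1],.085,9.5))
E
```

```text
time_s: 3.6
ee_pos: [0.4698, -0.3536, 0.1637]
tcp_rot: [-2.004, -2.419, 0.006]
ft_force: [0.8, -0.9, 0.4]
finger_gap: 0.0845
[[199.59222412 147.78933716]
 [280.82525635  -9.45993042]
 [495.39044189 101.38179016]
 [414.15740967 258.63105774]] [ 0.47708629 -0.29333782  0.042     ] [0.09939783 0.13661882 0.11051313]
68.26402234951829
t 3.65 pos [ 0.47  -0.353  0.164] x [-0.186  0.983 -0.002] y [ 0.983  0.186 -0.004] z [-0.003 -0.003 -1.   ] f [ 0.11  -0.353 -0.297] gap 0.08507477301653198
-> (np.float64(0.4770862905028991), np.float64(-0.29333782171768313), 0.085, 9.5) cm [5.775 1.882 7.849] rot [-0.003  0.002  0.021] j6 -1.000802798671209 rot [-0.003 -0.005 -3.12 ] j6 -1.000802798671209
```

View pics/w2.png

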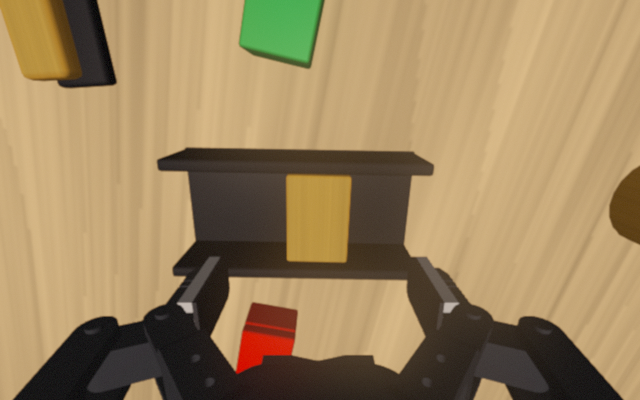

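```bash
python3 - <<'E'
from h import *
f=load('w2')
b,w=blob(f,(280,174,360,266),(10,120,60),(30,255,255),.042)
print(b,w,w.mean(0),np.linalg.norm(np.diff(w,axis=0),axis=1))
for k in range(3): e=w[k+1]-w[k]; print(np.degrees(np.arctan2(e[1],e[0])))
for p in [(160,167),(434,172),(431,278),(174,273),(183,150),(415,154)]: print(p,onz(f,*p,.048))
x=w.mean(0); to((x[0],x[1],.085,9.5))
E
```

```text
[[280. 174.]
 [359. 174.]
 [359. 265.]
 [280. 265.]] [[ 0.43895682 -0.32624247  0.042     ]
 [ 0.48814434 -0.31689717  0.042     ]
 [ 0.50282849 -0.3802809   0.042     ]
 [ 0.44865912 -0.39065169  0.042     ]] [ 0.46964719 -0.35351806  0.042     ] [0.05006743 0.06506244 0.05515319]
10.757596739805512
-76.95636070133806
-169.1618050374664
(160, 167) [ 0.36672919 -0.33407115  0.048     ]
(434, 172) [ 0.53187422 -0.30587696  0.048     ]
(431, 278) [ 0.55202041 -0.37758794  0.048     ]
(174, 273) [ 0.37852115 -0.40685967  0.048     ]
(183, 150) [ 0.37999502 -0.32098758  0.048     ]
(415, 154) [ 0.51737166 -0.29737968  0.048     ]
t 3.65 pos [ 0.47  -0.353  0.164] x [-0.186  0.983 -0.002] y [ 0.983  0.186 -0.004] z [-0.003 -0.003 -1.   ] f [ 0.11  -0.353 -0.297] gap 0.08507477301653198
-> (np.float64(0.46964719364066143), np.float64(-0.35351805666015923), 0.085, 9.5) cm [-0.     0.033  7.866] rot [-0.003  0.002  0.021] j6 -1.000802798671209 rot [-0.003 -0.005 -3.12 ] j6 -1.000802798671209
```

```bash
python3 -m inch '[[8.5,[0,0,3],[0,0,0.02]],[8.5,[0,0,2],[0,0,0]],[8.5,[0,0,1.8],[0,0,0]],[8.5,[0,0,0.8],[0,0,0]],[8.5,[0,0,0],[0,0,0]]]'
python3 - <<'E'
from h import *
save('wrist','w3')
to((.469,-.3533,.085,9.5))
E
```

```text
time_s: 4.15
ee_pos: [0.4746, -0.3596, 0.098]
tcp_rot: [2.012, 2.386, -0.01]
ft_force: [-0.4, -0.1, -0.2]
finger_gap: 0.0848
t 4.2 pos [ 0.475 -0.36   0.099] x [-0.169  0.985 -0.021] y [0.986 0.169 0.009] z [ 0.012 -0.019 -1.   ] f [ 0.008 -0.249  0.476] gap 0.08500601995242221
-> (0.469, -0.3533, 0.085, 9.5) cm [ 0.772 -0.489  1.347] rot [0.009 0.021 0.004] j6 -0.9838125463189461 rot [-0.033  0.014 -3.137] j6 -0.9838125463189461
```

View pics/w3.png

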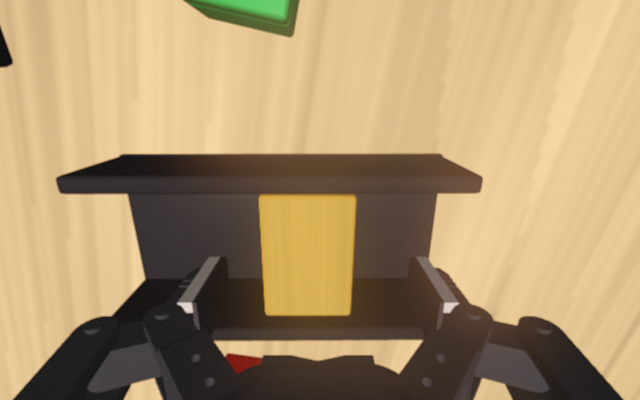

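```bash
python3 -m inch '[[8.5,[0.8,-0.5,0.4],[0.01,0.02,0]],[8.5,[0,0,0],[0,0,0]],[8.5,[0,0,0],[0,0,0]]]'
python3 - <<'E'
from h import *
to((.469,-.3533,.085,9.5))
E
```

```text
time_s: 4.5
ee_pos: [0.4697, -0.3538, 0.0982]
tcp_rot: [2.021, 2.399, -0.003]
ft_force: [0.8, 0.1, 0.4]
finger_gap: 0.0851
t 4.5 pos [ 0.47  -0.354  0.098] x [-0.17   0.985 -0.004] y [0.986 0.17  0.002] z [ 0.002 -0.004 -1.   ] f [0.765 0.055 0.365] gap 0.08505512528197041
-> (0.469, -0.3533, 0.085, 9.5) cm [ 0.068 -0.06   1.316] rot [0.002 0.004 0.005] j6 -0.9872014769754102 rot [-0.007  0.002 -3.137] j6 -0.9872014769754102
```

```bash
python3 -m inch '[[8.5,[0,-0.05,0.8],[0,0,0]],[8.5,[0,0,0.7],[0,0,0]],[8.5,[0,0,0],[0,0,0]]]'
python3 - <<'E'
from h import *
to((.469,-.3533,.085,9.5))
E
```

```text
time_s: 4.8
ee_pos: [0.4695, -0.3543, 0.083]
tcp_rot: [2.02, 2.398, -0.003]
ft_force: [0.1, 0.4, -0.1]
finger_gap: 0.0852
t 4.8 pos [ 0.469 -0.354  0.083] x [-0.17   0.985 -0.006] y [0.985 0.17  0.003] z [ 0.004 -0.006 -1.   ] f [ 0.067  0.391 -0.113] gap 0.08515383623420195
-> (0.469, -0.3533, 0.085, 9.5) cm [ 0.102 -0.032 -0.198] rot [0.003 0.006 0.005] j6 -0.9880938051198136 rot [-0.01   0.004 -3.137] j6 -0.9880938051198136
```

Close.

```bash
python3 -m inch '[[3.5,[0,0,0],[0,0,0]],[3.5,[0,0,0],[0,0,0]],[3.5,[0,0,0],[0,0,0]],[3.5,[0,0,0],[0,0,0]],[3.5,[0,0,0],[0,0,0]],[3.5,[0,0,0],[0,0,0]]]'
python3 - <<'E'
from h import *
save('wrist','w4')
to((.469,-.3533,.083,9.5))
E
```

```text
time_s: 5.4
ee_pos: [0.4695, -0.3543, 0.0825]
tcp_rot: [2.02, 2.398, -0.003]
ft_force: [0.3, 0.0, 0.3]
finger_gap: 0.0411
t 5.45 pos [ 0.469 -0.354  0.082] x [-0.17   0.985 -0.006] y [0.985 0.17  0.002] z [ 0.003 -0.005 -1.   ] f [ 0.231 -0.311 -0.034] gap 0.04086008119083922
-> (0.469, -0.3533, 0.083, 9.5) cm [ 0.108 -0.03  -0.055] rot [0.002 0.006 0.005] j6 -0.9881160452546828 rot [-0.009  0.004 -3.137] j6 -0.9881160452546828
```

View pics/w4.png

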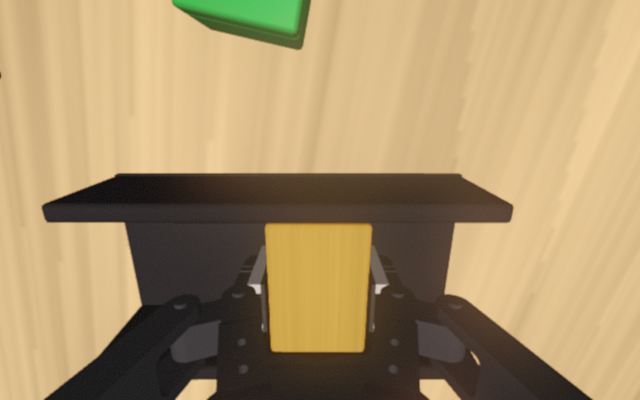

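```bash
python3 -m inch '[[3.5,[0,0,-1],[0,0,0]],[3.5,[0,0,-1],[0,0,0]],[3.5,[0,0,-1],[0,0,0]],[3.5,[0,0,-1],[0,0,0]],[3.5,[0,0,-1.5],[0,0,0]],[3.5,[0,0,-2],[0,0,0]],[3.5,[0,0,-2],[0,0,0]],[3.5,[0,0,-2],[0,0,0]],[3.5,[0,0,-2],[0,0,0]],[3.5,[0,0,0],[0,0,0]]]'
python3 - <<'E'
from h import *
save('wrist','w5');save('side','s5')
to((.469,-.3533,.2,9.5))
E
```

```text
time_s: 6.45
ee_pos: [0.4688, -0.3531, 0.2303]
tcp_rot: [2.019, 2.397, -0.003]
ft_force: [-0.4, 0.4, -0.9]
finger_gap: 0.041
t 6.55 pos [ 0.468 -0.352  0.227] x [-0.17   0.985 -0.002] y [0.985 0.17  0.   ] z [ 0.001 -0.002 -1.   ] f [ 0.453  1.011 -2.208] gap 0.04132216165438979
-> (0.469, -0.3533, 0.2, 9.5) cm [-0.154  0.109  2.652] rot [0.    0.002 0.005] j6 -0.9882879446928431 rot [-0.003  0.    -3.137] j6 -0.9882879446928431
```

View pics/s5.png

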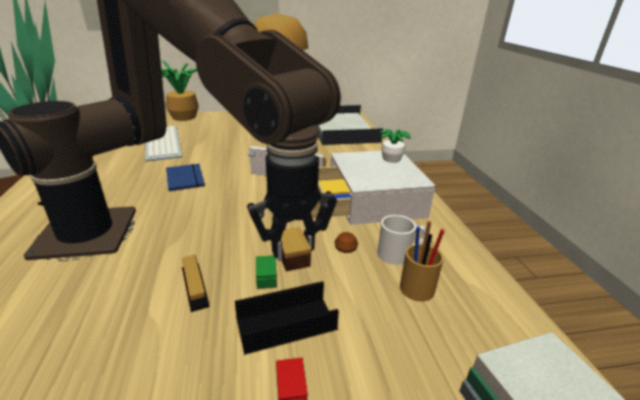

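View pics/w5.png

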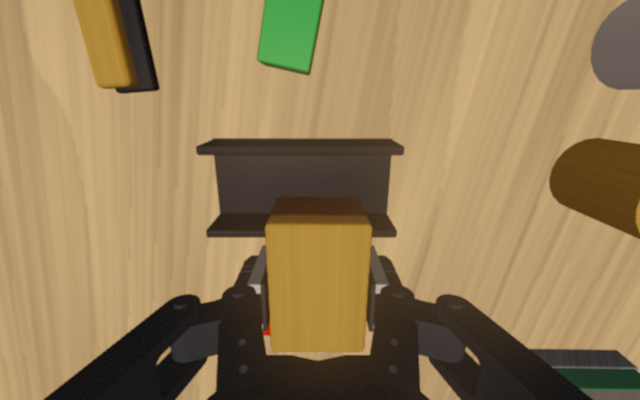

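The tin is held (gap 41 mm). Choosing the bare-desk spot now.

```bash
python3 - <<'E'
from h import *
a=load('scene0');b=load('side0')
C1=lambda u,v:(210+u/3.5-.36,140+v/3.5-.36)
C4=lambda u,v:(240+u/4-.37,130+v/4-.37)
np.set_printoptions(precision=3,suppress=True)
print('pw',tri(a,C1(280,332),b,C4(425,450)))
print('mug base',onz(a,*C1(165,425),0),onz(b,*C4(610,530),0))
print('mug tri rim',tri(a,C1(156,318),b,C4(633,377)))
to((.47,-.10,.2,1.2))
print(ctrl.sense()['joint_pos'])
E
```

```text
pw (array([ 0.618, -0.143,  0.011]), np.float64(0.0009211524406895976))
mug base [ 0.744 -0.164  0.   ] [ 0.707 -0.215  0.   ]
mug tri rim (array([ 0.72 , -0.185,  0.083]), np.float64(0.00034245642985234777))
t 6.55 pos [ 0.468 -0.352  0.227] x [-0.17   0.985 -0.002] y [0.985 0.17  0.   ] z [ 0.001 -0.002 -1.   ] f [ 0.453  1.011 -2.208] gap 0.04132216165438979
-> (0.47, -0.1, 0.2, 1.2) cm [24.79   4.511  2.598] rot [0.    0.002 0.15 ] j6 -0.9882879446928431 rot [-0.003  0.001 -2.992] j6 -0.9882879446928431 
[-0.818  0.166  1.868 -0.001  1.106 -0.988]
```

```bash
python3 -m inch '[[3.5,[1.5,0.4,0],[0,0,0]],[3.5,[2.7,0.7,0],[0,0,0]],[3.5,[3,0.8,0],[0,0,0]],[3.5,[3,0.8,0],[0,0,0]],[3.5,[3,0.8,0],[0,0,0]],[3.5,[3,0.8,0],[0,0,0]],[3.5,[3,0.8,0],[0,0,0]],[3.5,[2.5,0.7,0],[0,0,0]],[3.5,[1.2,0.3,0],[0,0,0]],[3.5,[0,0,0],[0,0,0.08]],[3.5,[0,0,0],[0,0,0.07]],[3.5,[0,0,0],[0,0,0]]]'
python3 - <<'E'
from h import *
to((.49,-.11,.0845,1.2))
E
```

```text
time_s: 7.75
ee_pos: [0.4791, -0.0934, 0.2087]
tcp_rot: [-2.179, -2.216, 0.011]
ft_force: [0.1, 0.1, -2.0]
finger_gap: 0.0413
t 7.75 pos [ 0.479 -0.093  0.209] x [-0.017  1.     0.02 ] y [ 0.999  0.017 -0.029] z [-0.029  0.019 -0.999] f [ 0.125  0.125 -1.981] gap 0.04130421885496527
-> (0.49, -0.11, 0.0845, 1.2) cm [-1.922  1.42  12.349] rot [-0.029 -0.02  -0.004] j6 -0.4229689742104266 rot [-0.031  0.046  3.137] j6 -0.4229689742104266
```

```bash
python3 -m inch '[[3.5,[-1,0.7,2],[-0.03,-0.02,0]],[3.5,[-0.9,0.7,3],[0,0,0]],[3.5,[0,0,3],[0,0,0]],[3.5,[0,0,2],[0,0,0]],[3.5,[0,0,0],[0,0,0]],[3.5,[0,0,0],[0,0,0]]]'
python3 - <<'E'
from h import *
to((.49,-.11,.0795,1.2))
E
```

```text
time_s: 8.35
ee_pos: [0.4927, -0.113, 0.1042]
tcp_rot: [2.194, 2.248, -0.001]
ft_force: [0.0, -0.1, -1.8]
finger_gap: 0.0412
t 8.35 pos [ 0.493 -0.113  0.104] x [-0.024  1.    -0.001] y [1.    0.024 0.   ] z [ 0.    -0.001 -1.   ] f [ 0.011 -0.065 -1.796] gap 0.04121317164884768
-> (0.49, -0.11, 0.0795, 1.2) cm [ 0.308 -0.265  2.465] rot [0.    0.001 0.003] j6 -0.44970356491703734 rot [-0.002  0.001 -3.138] j6 -0.44970356491703734
```

```bash
python3 -m inch '[[3.5,[0,0,1],[0,0,0]],[3.5,[0,0,0.8],[0,0,0]],[3.5,[0,0,0.4],[0,0,0]],[3.5,[0,0,0.2],[0,0,0]],[3.5,[0,0,0],[0,0,0]]]'
python3 - <<'E'
from h import *
to((.49,-.113,.0785,1.2))
E
```

```text
time_s: 8.85
ee_pos: [0.4947, -0.1139, 0.0817]
tcp_rot: [2.188, 2.245, 0.003]
ft_force: [0.9, -1.0, -1.0]
finger_gap: 0.0413
t 8.85 pos [ 0.495 -0.114  0.082] x [-0.026  1.    -0.004] y [1.    0.026 0.006] z [ 0.006 -0.004 -1.   ] f [ 0.852 -1.    -1.044] gap 0.041256680385696756
-> (0.49, -0.113, 0.0785, 1.2) cm [ 0.103 -0.47   0.32 ] rot [0.006 0.004 0.005] j6 -0.4507919156662256 rot [-0.006  0.01  -3.137] j6 -0.4507919156662256
```

```bash
python3 -m inch '[[3.5,[0,0,0.2],[0,0,0]],[3.5,[0,0,0.15],[0,0,0]],[3.5,[0,0,0],[0,0,0]]]'
python3 - <<'E'
from h import *
to((.49,-.113,.0785,1.2))
E
```

```text
time_s: 9.15
ee_pos: [0.4953, -0.1141, 0.0787]
tcp_rot: [2.187, 2.244, 0.004]
ft_force: [0.5, -0.2, -2.3]
finger_gap: 0.0411
t 9.15 pos [ 0.495 -0.114  0.079] x [-0.026  1.    -0.005] y [1.    0.026 0.008] z [ 0.008 -0.004 -1.   ] f [ 0.512 -0.23  -2.301] gap 0.04114345897027097
-> (0.49, -0.113, 0.0785, 1.2) cm [ 0.122 -0.527  0.02 ] rot [0.008 0.005 0.005] j6 -0.45083345244389134 rot [-0.007  0.012 -3.137] j6 -0.45083345244389134
```

```bash
python3 -m inch '[[3.5,[0,0,0.15],[0.008,0.005,0]],[3.5,[0,0,0.1],[0,0,0]],[3.5,[0,0,0],[0,0,0]]]'
python3 - <<'E'
from h import *
to((.49,-.113,.0785,1.2)); save('side','s6')
E
```

```text
time_s: 9.45
ee_pos: [0.4964, -0.1145, 0.0789]
tcp_rot: [-2.192, -2.25, 0.0]
ft_force: [0.4, -0.4, -1.7]
finger_gap: 0.0409
t 9.45 pos [ 0.496 -0.115  0.079] x [-0.026  1.     0.   ] y [ 1.     0.026 -0.001] z [-0.001  0.    -1.   ] f [ 0.35  -0.418 -1.708] gap 0.04088680368785766
-> (0.49, -0.113, 0.0785, 1.2) cm [ 0.167 -0.639  0.039] rot [-0.001 -0.     0.005] j6 -0.4520435564966586 rot [ 0.001 -0.001 -3.137] j6 -0.4520435564966586
```

```bash
python3 -m inch '[[3.5,[0,0,0.15],[0,0,0]],[3.5,[0,0,0.15],[0,0,0]],[3.5,[0,0,0],[0,0,0]]]'
python3 - <<'E'
from h import *
to((.49,-.113,.0785,1.2))
f=load('s6'); cv2.imwrite('pics/s6c.png',cv2.resize(f['image'][180:320,220:380],None,fx=4,fy=4,interpolation=cv2.INTER_CUBIC))
E
```

```text
time_s: 9.8
ee_pos: [0.4972, -0.1147, 0.079]
tcp_rot: [-2.19, -2.249, 0.002]
ft_force: [0.4, 0.3, -2.5]
finger_gap: 0.041
t 9.8 pos [ 0.497 -0.115  0.079] x [-0.026  1.     0.001] y [ 1.     0.026 -0.003] z [-0.003  0.001 -1.   ] f [ 0.362  0.332 -2.479] gap 0.04098352563401465
-> (0.49, -0.113, 0.0785, 1.2) cm [ 0.188 -0.713  0.051] rot [-0.003 -0.001  0.005] j6 -0.45171016610209885 rot [ 0.001 -0.004 -3.136] j6 -0.45171016610209885
```

View pics/s6c.png

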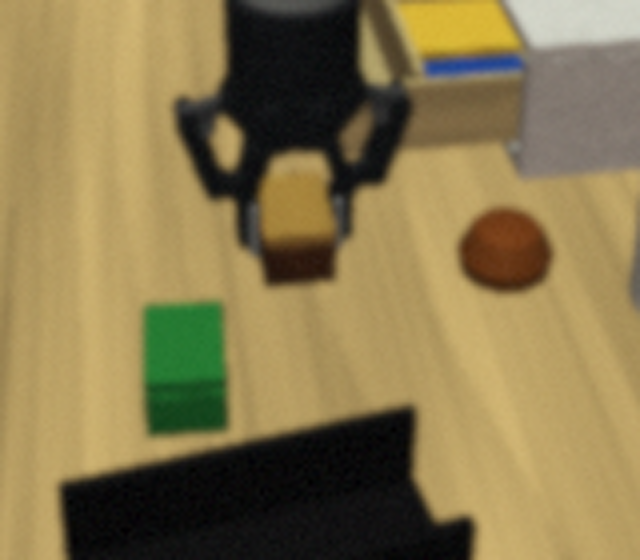

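```bash
python3 -m inch '[[3.5,[0,-0.1,0.35],[0,0,0]],[3.5,[0,0,0.2],[0,0,0]]]'
python3 - <<'E'
from h import *
to((.49,-.113,.0785,1.2))
f=load('s6')
for p in [(266,282),(333,279)]: print(onz(f,220+p[0]/4-.4,180+p[1]/4-.4,0))
E
```

```text
time_s: 10.0
ee_pos: [0.4978, -0.1149, 0.0785]
tcp_rot: [-2.188, -2.248, 0.003]
ft_force: [-8.4, 1.9, 14.4]
finger_gap: 0.0412
t 10.0 pos [ 0.498 -0.115  0.078] x [-0.027  1.     0.002] y [ 1.     0.027 -0.004] z [-0.004  0.002 -1.   ] f [-8.422  1.863 14.385] gap 0.04120688907353716
-> (0.49, -0.113, 0.0785, 1.2) cm [ 0.21  -0.77   0.002] rot [-0.004 -0.002  0.006] j6 -0.4524178226545242 rot [ 0.003 -0.007 -3.136] j6 -0.4524178226545242 
[ 0.476 -0.139  0.   ]
[ 0.515 -0.142  0.   ]
```

```bash
python3 -m inch '[[8.5,[0,0,0],[0,0,0]],[8.5,[0,0,0],[0,0,0]],[8.5,[0,0,0],[0,0,0]],[8.5,[0,0,0],[0,0,0]],[8.5,[0,0,-1],[0,0,0]],[8.5,[0,0,-2],[0,0,0]],[8.5,[0,0,-3],[0,0,0]],[8.5,[0,0,-3],[0,0,0]],[8.5,[0,0,0],[0,0,0]]]'
python3 -m inch '[[8.5,[0,0,0],[0,0,-0.14]],[8.5,[0,0,0],[0,0,-0.14]],[8.5,[0,0,0],[0,0,-0.14]],[8.5,[0,0,0],[0,0,-0.14]],[8.5,[0,0,0],[0,0,-0.14]],[8.5,[0,0,0],[0,0,-0.14]],[8.5,[0,0,0],[0,0,-0.14]],[8.5,[0,0,0],[0,0,-0.14]],[8.5,[0,0,0],[0,0,-0.14]],[8.5,[0,0,0],[0,0,-0.14]],[8.5,[0,0,0],[0,0,-0.14]],[8.5,[0,0,0],[0,0,0]]]'
python3 - <<'E'
from h import *
save('wrist','w7');
to((.4965,-.115,.082,91.5))
E
```

```text
time_s: 10.9
ee_pos: [0.4979, -0.1152, 0.1717]
tcp_rot: [-2.188, -2.246, 0.003]
ft_force: [1.1, -0.8, 0.6]
finger_gap: 0.085
time_s: 12.1
ee_pos: [0.4942, -0.1137, 0.1677]
tcp_rot: [0.091, -3.128, -0.01]
ft_force: [-0.3, 0.2, 0.6]
finger_gap: 0.0848
t 12.15 pos [ 0.494 -0.114  0.168] x [-0.998 -0.056  0.012] y [-0.056  0.998  0.007] z [-0.012  0.006 -1.   ] f [-0.077  0.506  0.162] gap 0.08514153295097976
-> (0.4965, -0.115, 0.082, 91.5) cm [-0.33  -0.205  8.562] rot [ 0.007 -0.012  0.03 ] j6 -2.053775399395561 rot [ 0.018  0.01  -3.112] j6 -2.053775399395561
```

View pics/w7.png

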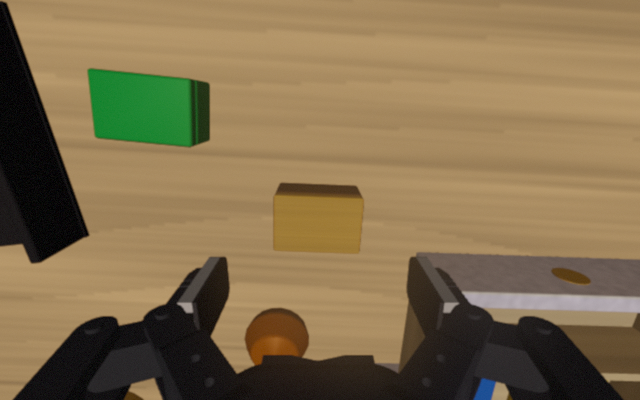

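```bash
python3 - <<'E'
from h import *
f=load('w7')
w=np.array([onz(f,*p,.038) for p in [(274,196),(363,197),(360,252),(273,249)]])
print(w,w.mean(0),np.linalg.norm(np.diff(w,axis=0),axis=1))
for k in range(3): e=w[k+1]-w[k]; print(np.degrees(np.arctan2(e[1],e[0])))
x=w.mean(0); to((x[0],x[1],.08,91.5))
print('drawer top outer',onz(f,470,294,.072),onz(f,635,296,.072),'bottom',onz(f,420,253,.016),onz(f,635,260,.016))
E
```

```text
[[ 0.47720434 -0.1440386   0.038     ]
 [ 0.47454975 -0.08390408  0.038     ]
 [ 0.5156123  -0.08190894  0.038     ]
 [ 0.51663528 -0.14409077  0.038     ]] [ 0.49600042 -0.1134856   0.038     ] [0.06019308 0.04111099 0.06219025]
92.52764122717103
2.7816866356248884
-89.05749091662543
t 12.15 pos [ 0.494 -0.114  0.168] x [-0.998 -0.056  0.012] y [-0.056  0.998  0.007] z [-0.012  0.006 -1.   ] f [-0.077  0.506  0.162] gap 0.08514153295097976
-> (np.float64(0.4960004177865095), np.float64(-0.11348559742496236), 0.08, 91.5) cm [-0.291 -0.052  8.763] rot [ 0.007 -0.012  0.03 ] j6 -2.053775399395561 rot [ 0.018  0.01  -3.112] j6 -2.053775399395561 
drawer top outer [ 0.524 -0.017  0.072] [0.52  0.087 0.072] bottom [ 0.525 -0.03   0.016] [0.521 0.145 0.016]
```

```bash
python3 -m inch '[[8.5,[-0.2,0,3],[0.007,-0.012,0.02]],[8.5,[0,0,2.5],[0,0,0]],[8.5,[0,0,0],[0,0,0]],[8.5,[0,0,0],[0,0,0]]]'
python3 - <<'E'
from h import *
to((.496,-.1137,.078,91.5))
E
```

```text
time_s: 12.55
ee_pos: [0.4966, -0.1137, 0.1123]
tcp_rot: [-0.038, 3.139, -0.002]
ft_force: [1.1, 0.1, 0.3]
finger_gap: 0.0851
t 12.55 pos [ 0.497 -0.114  0.112] x [-1.    -0.024 -0.003] y [-0.024  1.    -0.002] z [ 0.003 -0.002 -1.   ] f [1.144 0.059 0.347] gap 0.08508458031320952
-> (0.496, -0.1137, 0.078, 91.5) cm [0.067 0.01  3.429] rot [-0.002  0.003 -0.002] j6 -2.019243322088526 rot [0.004 0.003 3.14 ] j6 -2.019243322088526
```

```bash
python3 -m inch '[[8.5,[0,0,1.5],[0,0,0]],[8.5,[0,0,1.3],[0,0,0]],[8.5,[0,0,0.6],[0,0,0]],[8.5,[0,0,0],[0,0,0]]]'
python3 - <<'E'
from h import *
to((.496,-.1137,.078,91.5)); save('wrist','w8')
E
```

```text
time_s: 12.95
ee_pos: [0.4981, -0.1144, 0.0782]
tcp_rot: [-0.035, 3.135, -0.005]
ft_force: [-0.2, 0.8, -0.5]
finger_gap: 0.0848
t 12.95 pos [ 0.498 -0.114  0.078] x [-1.    -0.022 -0.007] y [-0.022  1.    -0.003] z [ 0.007 -0.003 -1.   ] f [-0.167  0.764 -0.496] gap 0.08479889632318188
-> (0.496, -0.1137, 0.078, 91.5) cm [0.21  0.077 0.017] rot [-0.004  0.007 -0.004] j6 -2.017010781888997 rot [0.01  0.005 3.137] j6 -2.017010781888997
```

View pics/w8.png

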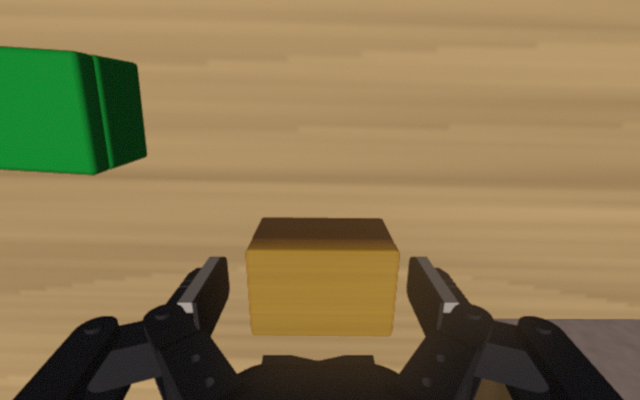

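```bash
python3 -m inch '[[8.5,[0.2,0,0],[0,0.007,0]],[5.4,[0,0,0],[0,0,0]],[5.4,[0,0,0],[0,0,0]],[5.4,[0,0,0],[0,0,0]],[5.4,[0,0,0],[0,0,0]],[5.4,[0,0,0],[0,0,0]]]'
python3 - <<'E'
from h import *
to((.496,-.1137,.078,91.5)); save('wrist','w9')
E
```

```text
time_s: 13.6
ee_pos: [0.4969, -0.1147, 0.0801]
tcp_rot: [-0.034, 3.14, -0.007]
ft_force: [-0.8, -0.6, -1.9]
finger_gap: 0.0612
t 13.6 pos [ 0.497 -0.115  0.08 ] x [-1.    -0.022 -0.001] y [-0.022  1.    -0.004] z [ 0.002 -0.004 -1.   ] f [-0.795 -0.617 -1.879] gap 0.06115310280216125
-> (0.496, -0.1137, 0.078, 91.5) cm [0.086 0.108 0.206] rot [-0.004  0.001 -0.004] j6 -2.0142729507580195 rot [0.002 0.007 3.137] j6 -2.0142729507580195
```

View pics/w9.png

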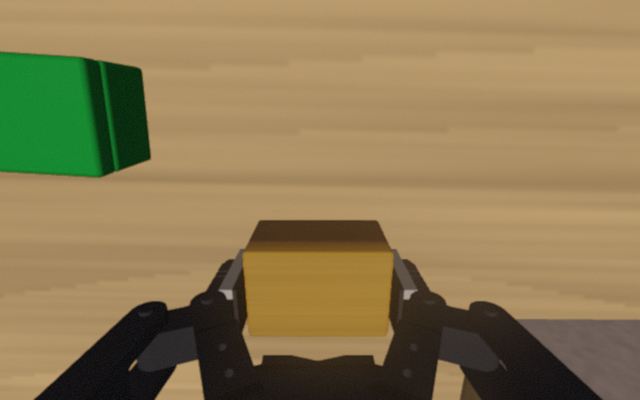

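```bash
python3 -m inch '[[5.4,[0,0,-1],[0,0,0]],[5.4,[0,0,-2],[0,0,0]],[5.4,[0,0,-3],[0,0,0]],[5.4,[0,0,-3],[0,0,0]],[5.4,[0,0,-3],[0,0,0]],[5.4,[0,0,-2],[0,0,0]],[5.4,[0,2,0],[0,0,0]],[5.4,[0,3.5,0],[0,0,0]],[5.4,[0,3.5,0],[0,0,0]],[5.4,[0,3,0],[0,0,0]],[5.4,[0,2,0],[0,0,0]],[5.4,[0,0,0],[0,0,0]]]'
python3 - <<'E'
from h import *
to((.56,.06,.2,91.2)); save('wrist','w10'); save('side','s10')
E
```

```text
time_s: 14.85
ee_pos: [0.4921, 0.0303, 0.2317]
tcp_rot: [-0.029, 3.137, -0.007]
ft_force: [-0.3, -0.3, -2.2]
finger_gap: 0.061
t 14.85 pos [0.492 0.03  0.232] x [-1.    -0.019 -0.005] y [-0.019  1.    -0.005] z [ 0.005 -0.004 -1.   ] f [-0.304 -0.261 -2.17 ] gap 0.06101136862309422
-> (0.56, 0.06, 0.2, 91.2) cm [-6.825  2.858  3.192] rot [-0.005  0.005 -0.002] j6 -1.7307158538234972 rot [0.007 0.007 3.139] j6 -1.7307158538234972
```

View pics/w10.png

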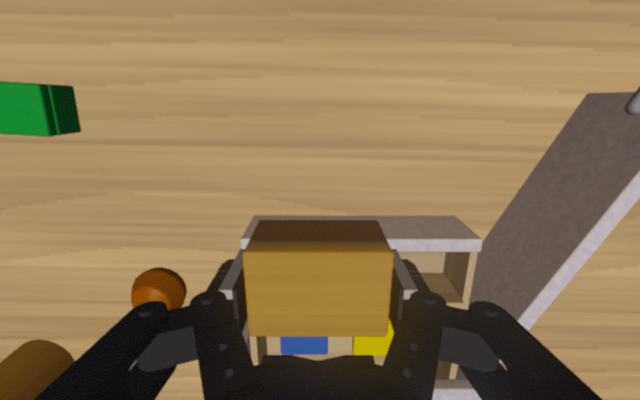

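View pics/s10.png

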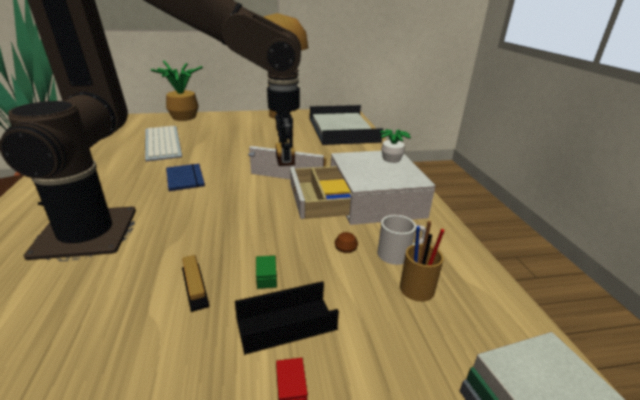

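```bash
python3 - <<'E'
from h import *
f=load('w10')
cv2.imwrite('pics/w10c.png',cv2.resize(f['image'][200:320,385:505],None,fx=5,fy=5,interpolation=cv2.INTER_CUBIC))
E
```

```text
(no output)
```

View pics/w10c.png

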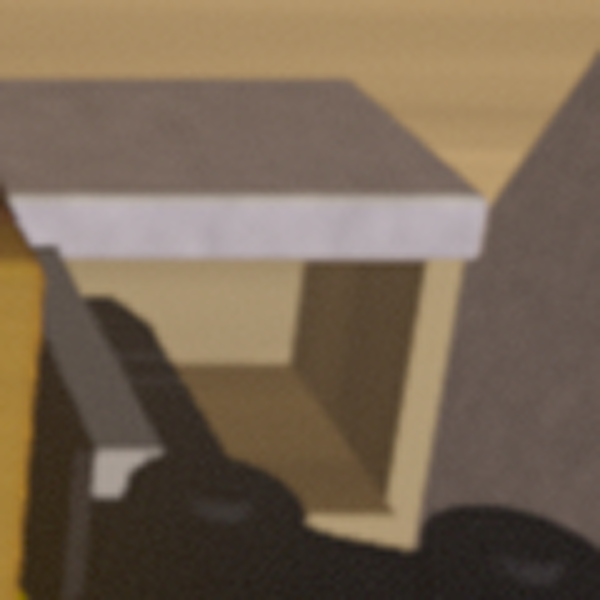

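```bash
python3 - <<'E'
from h import *
f=load('w10'); np.set_printoptions(precision=4,suppress=True)
c=lambda u,v:(385+u/5-.4,200+v/5-.4)
for n,p,z in [('out',(60,194),.072),('out R',(487,197),.072),('in',(100,260),.072),('inR',(480,259),.072),('divfoot',(200,365),.02),('divfootR',(290,364),.02),('divtop',(330,512),.07),('divtopR',(390,512),.07),('wall in top',(424,263),.066),('wall foot corner',(290,365),.02),('bottom front',(350,78),.016)]:
    print(n,onz(f,*c(*p),z))
for p in [(242,240),(252,216)]: print('left',onz(f,*p,.072 if p[0]==242 else .016))
# brass disc on side image etc; door
print('door free inner top?',onz(f,637,178,.096))
# tin top in hand corners
for p in [(245,250),(391,250),(388,334),(248,334)]: print('tin',onz(f,*p,ctrl.sense()['ee_pos'][2]-.08+.038))
E
```

```text
out [0.5198 0.0934 0.072 ]
out R [0.519  0.1626 0.072 ]
in [0.5316 0.1011 0.072 ]
inR [0.5301 0.1635 0.072 ]
divfoot [0.5821 0.1407 0.02  ]
divfootR [0.5814 0.1592 0.02  ]
divtop [0.581  0.1473 0.07  ]
divtopR [0.5807 0.1578 0.07  ]
wall in top [0.5341 0.1577 0.066 ]
wall foot corner [0.5817 0.1593 0.02  ]
bottom front [0.5197 0.1637 0.016 ]
left [ 0.5238 -0.0322  0.072 ]
left [ 0.5245 -0.0356  0.016 ]
door free inner top? [0.4605 0.2454 0.096 ]
tin [ 0.4714 -0.0003  0.1897]
tin [0.4703 0.0584 0.1897]
tin [0.5115 0.0608 0.1897]
tin [ 0.5128 -0.0012  0.1897]
```

```bash
python3 -m inch '[[5.4,[-2,1,0],[-0.005,0.005,0]],[5.4,[-2.5,1.2,0.5],[0,0,0]],[5.4,[-2,1,1],[0,0,0]],[5.4,[-0.5,0.2,1],[0,0,0]],[5.4,[0,0,1],[0,0,0]],[5.4,[0,0,1],[0,0,0]],[5.4,[0,0,0],[0,0,0]],[5.4,[0,0,0],[0,0,0]]]'
python3 - <<'E'
from h import *
to((.558,.0645,.16,91.3)); f=save('wrist','w11')
E
```

```text
time_s: 15.75
ee_pos: [0.5626, 0.0564, 0.184]
tcp_rot: [0.013, -3.138, 0.006]
ft_force: [0.4, -0.4, -1.8]
finger_gap: 0.0613
t 15.75 pos [0.563 0.056 0.184] x [-1.    -0.008  0.003] y [-0.008  1.    -0.004] z [-0.003 -0.004 -1.   ] f [ 0.389 -0.369 -1.811] gap 0.06126995886403546
-> (0.558, 0.0645, 0.16, 91.3) cm [0.447 0.824 2.398] rot [-0.004 -0.003 -0.014] j6 -1.654769763313381 rot [-0.005  0.006  3.127] j6 -1.654769763313381
```

View pics/w11.png

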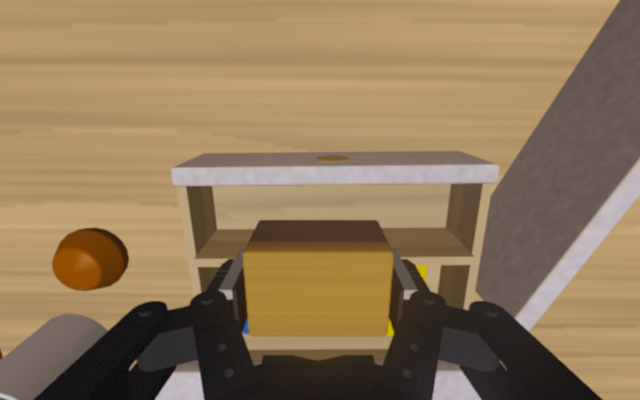

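```bash
python3 - <<'E'
from h import *
f=load('w11'); np.set_printoptions(precision=4,suppress=True)
g=cv2.cvtColor(f['image'],cv2.COLOR_BGR2GRAY).astype(int)
for u in (235,430): print(u,[(v,f['image'][v,u].tolist()) for v in list(range(160,190,2))+list(range(224,270,2))])
E
python3 - <<'E'
import cv2
im=cv2.imread('pics/w11.png'); cv2.imwrite('pics/w11c.png',cv2.resize(im[140:280,165:265],None,fx=4,fy=4,interpolation=cv2.INTER_CUBIC))
E
```

```text
235 [(160, [96, 106, 123]), (162, [96, 106, 124]), (164, [98, 108, 125]), (166, [120, 130, 144]), (168, [177, 182, 192]), (170, [189, 183, 193]), (172, [189, 182, 192]), (174, [188, 183, 191]), (176, [187, 182, 191]), (178, [186, 182, 191]), (180, [188, 183, 193]), (182, [189, 185, 195]), (184, [166, 170, 185]), (186, [125, 159, 179]), (188, [121, 158, 181]), (224, [123, 160, 182]), (226, [122, 159, 182]), (228, [114, 151, 173]), (230, [66, 96, 120]), (232, [60, 93, 116]), (234, [61, 95, 118]), (236, [63, 95, 120]), (238, [63, 97, 122]), (240, [60, 93, 118]), (242, [58, 89, 113]), (244, [56, 86, 109]), (246, [56, 88, 110]), (248, [59, 89, 113]), (250, [59, 89, 113]), (252, [56, 89, 112]), (254, [56, 89, 112]), (256, [63, 89, 110]), (258, [75, 90, 103]), (260, [75, 82, 91]), (262, [79, 86, 94]), (264, [77, 84, 93]), (266, [76, 83, 92]), (268, [76, 84, 91])]
430 [(160, [98, 110, 126]), (162, [97, 109, 126]), (164, [115, 125, 139]), (166, [169, 175, 185]), (168, [182, 179, 188]), (170, [186, 180, 189]), (172, [186, 180, 189]), (174, [185, 180, 189]), (176, [184, 179, 188]), (178, [184, 180, 190]), (180, [183, 178, 187]), (182, [166, 169, 182]), (184, [121, 149, 170]), (186, [119, 153, 174]), (188, [117, 152, 173]), (224, [117, 153, 174]), (226, [112, 147, 168]), (228, [73, 102, 125]), (230, [62, 93, 115]), (232, [63, 93, 116]), (234, [63, 96, 119]), (236, [64, 95, 119]), (238, [60, 93, 117]), (240, [63, 95, 117]), (242, [65, 95, 118]), (244, [61, 92, 116]), (246, [60, 89, 113]), (248, [56, 86, 107]), (250, [58, 87, 110]), (252, [58, 88, 112]), (254, [58, 89, 113]), (256, [78, 113, 136]), (258, [121, 158, 182]), (260, [122, 160, 181]), (262, [121, 159, 181]), (264, [123, 159, 182]), (266, [123, 161, 183]), (268, [125, 162, 184])]
```

View pics/w11c.png

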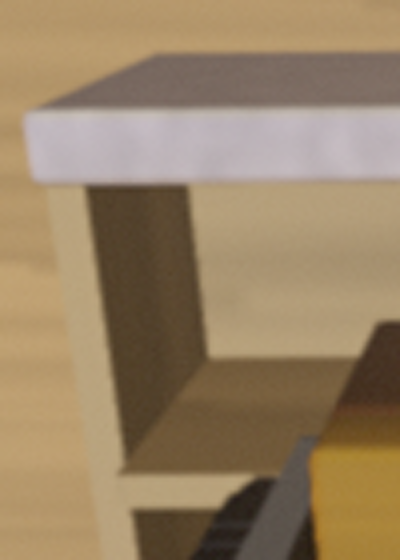

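```bash
python3 - <<'E'
from h import *
f=load('w11'); np.set_printoptions(precision=4,suppress=True)
for n,l,z in [('out',[(235,166.5),(430,164.6)],.072),('in',[(235,184.8),(430,182.7)],.072),('foot',[(235,229.2),(430,227.3)],.02),('divtop',[(200,258),(430,256)],.07),('sides in',[(187,186),(450,183.5)],.066),('ends',[(173,169),(496,167)],.072)]:
    a,b=[onz(f,*p,z) for p in l]; e=b-a; print(n,a,b,'yaw',np.degrees(np.arctan2(-e[0],e[1])),'x at y=.06',a[0]+(0.06-a[1])*e[0]/e[1])
z=ctrl.sense()['ee_pos'][2]-.08+.038
w=np.array([onz(f,*p,z) for p in [(245,250),(391,250),(388,334),(248,334)]]); print(w,w.mean(0))
E
```

```text
out [0.5216 0.0054 0.072 ] [0.5195 0.1218 0.072 ] yaw 1.0515960872444707 x at y=.06 0.520609366162383
in [0.5329 0.0046 0.072 ] [0.5306 0.1231 0.072 ] yaw 1.1348395016062631 x at y=.06 0.5318367689563265
foot [ 0.5845 -0.0125  0.02  ] [0.5813 0.1468 0.02  ] yaw 1.1329114048976903 x at y=.06 0.5830485632598654
divtop [ 0.584  -0.0229  0.07  ] [0.5811 0.1297 0.07  ] yaw 1.106746175703841 x at y=.06 0.5824248024213543
sides in [ 0.5356 -0.0274  0.066 ] [0.5325 0.1379 0.066 ] yaw 1.0611516473968892 x at y=.06 0.5339694693881184
ends [ 0.5235 -0.0319  0.072 ] [0.5206 0.1613 0.072 ] yaw 0.847698230772447 x at y=.06 0.5220905445795989
[[0.5413 0.026  0.1419]
 [0.5408 0.0848 0.1419]
 [0.5818 0.0867 0.1419]
 [0.5825 0.0248 0.1419]] [0.5616 0.0556 0.1419]
```

```bash
python3 -m inch '[[5.4,[0.45,0.4,1],[-0.004,-0.003,-0.01]],[5.4,[0,0,1.2],[0,0,0]],[5.4,[0,0,0],[0,0,0]],[5.4,[0,0,0],[0,0,0]]]'
python3 - <<'E'
from h import *
to((.558,.06,.12,91.1))
E
```

```text
time_s: 16.2
ee_pos: [0.557, 0.0606, 0.1611]
tcp_rot: [-0.03, 3.14, 0.001]
ft_force: [-0.0, -0.1, -2.6]
finger_gap: 0.0613
t 16.2 pos [0.557 0.061 0.161] x [-1.    -0.019 -0.001] y [-0.019  1.     0.   ] z [ 0.001  0.    -1.   ] f [-0.015 -0.094 -2.589] gap 0.0612612833305117
-> (0.558, 0.06, 0.12, 91.1) cm [-0.094 -0.068  4.105] rot [0.    0.001 0.   ] j6 -1.6631420333771514 rot [-0.002  0.001 -3.142] j6 -1.6631420333771514
```

```bash
python3 -m inch '[[5.4,[0,-0.05,0.8],[0,0,0]],[5.4,[0,0,0.8],[0,0,0]],[5.4,[0,0,0],[0,0,0]]]'
python3 - <<'E'
from h import *
to((.558,.06,.12,91.1)); f=save('wrist','w12')
E
```

```text
time_s: 16.5
ee_pos: [0.5573, 0.0602, 0.144]
tcp_rot: [-0.031, 3.14, 0.0]
ft_force: [-0.7, -0.0, -1.9]
finger_gap: 0.0612
t 16.5 pos [0.557 0.06  0.144] x [-1.    -0.02  -0.002] y [-0.02  1.    0.  ] z [ 0.002  0.    -1.   ] f [-0.657 -0.027 -1.896] gap 0.06124609752495183
-> (0.558, 0.06, 0.12, 91.1) cm [-0.064 -0.024  2.405] rot [0.    0.002 0.   ] j6 -1.6641326371257128 rot [-0.003  0.    -3.141] j6 -1.6641326371257128
```

View pics/w12.png

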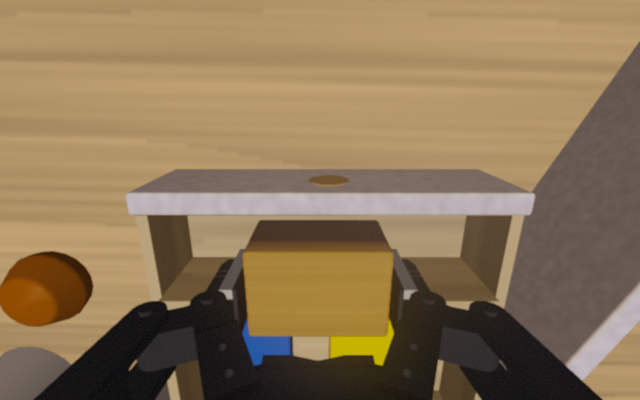

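```bash
python3 -m inch '[[5.4,[0,0,0.9],[0,0,0]],[5.4,[0,0,0.9],[0,0,0]],[5.4,[0,0,0],[0,0,0]]]'
python3 - <<'E'
from h import *
to((.558,.06,.1,91.1)); f=save('wrist','w13')
E
```

```text
time_s: 16.85
ee_pos: [0.5581, 0.0601, 0.1255]
tcp_rot: [-0.031, 3.138, 0.0]
ft_force: [0.5, 0.2, -2.4]
finger_gap: 0.0611
t 16.85 pos [0.558 0.06  0.125] x [-1.    -0.019 -0.004] y [-0.019  1.     0.   ] z [ 0.004  0.    -1.   ] f [ 0.513  0.225 -2.429] gap 0.06109158788406631
-> (0.558, 0.06, 0.1, 91.1) cm [ 0.021 -0.012  2.548] rot [0.    0.004 0.   ] j6 -1.6641551094300928 rot [-0.006  0.    -3.141] j6 -1.6641551094300928
```

View pics/w13.png

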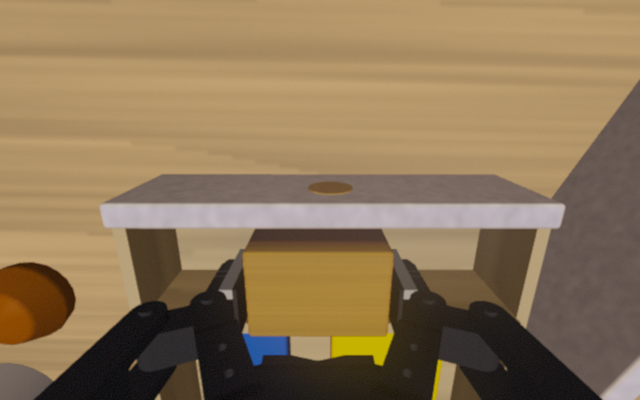

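```bash
python3 -m inch '[[5.4,[0.05,0,0.9],[0,0.004,0]],[5.4,[0.05,0,0.8],[0,0,0]],[5.4,[0,0,0],[0,0,0]]]'
python3 - <<'E'
from h import *
to((.558,.06,.1,91.1))
E
```

```text
time_s: 17.2
ee_pos: [0.5576, 0.0601, 0.1079]
tcp_rot: [-0.031, 3.14, -0.0]
ft_force: [0.7, -0.2, -1.6]
finger_gap: 0.0612
t 17.2 pos [0.558 0.06  0.108] x [-1.    -0.02  -0.001] y [-0.02  1.   -0.  ] z [ 0.001 -0.    -1.   ] f [ 0.67  -0.199 -1.629] gap 0.06119178952467888
-> (0.558, 0.06, 0.1, 91.1) cm [-0.034 -0.01   0.79 ] rot [-0.     0.001  0.   ] j6 -1.6639029912589431 rot [-0.002 -0.    -3.141] j6 -1.6639029912589431
```

```bash
python3 -m inch '[[5.4,[0,0,0.5],[0,0,0]],[5.4,[0,0,0.3],[0,0,0]],[5.4,[0,0,0.3],[0,0,0]]]'
python3 - <<'E'
from h import *
to((.558,.06,.1,91.1))
E
```

```text
time_s: 17.5
ee_pos: [0.5604, 0.0601, 0.0997]
tcp_rot: [-0.031, 3.135, -0.001]
ft_force: [-0.7, 3.7, 19.9]
finger_gap: 0.0609
t 17.5 pos [0.56 0.06 0.1 ] x [-1.    -0.02  -0.007] y [-0.02  1.   -0.  ] z [ 0.007 -0.    -1.   ] f [-0.723  3.731 19.923] gap 0.06092718799159185
-> (0.558, 0.06, 0.1, 91.1) cm [ 0.239 -0.009 -0.029] rot [-0.     0.007  0.   ] j6 -1.6636830475314155 rot [-0.011 -0.001 -3.141] j6 -1.6636830475314155
```

```bash
python3 -m inch '[[5.4,[0,0,0],[0,0,0]],[8.5,[0,0,0],[0,0,0]],[8.5,[0,0,0],[0,0,0]],[8.5,[0,0,0],[0,0,0]],[8.5,[0,0,0],[0,0,0]],[8.5,[0,0,-1],[0,0,0]],[8.5,[0,0,-2],[0,0,0]],[8.5,[0,0,-3],[0,0,0]],[8.5,[0,0,-3],[0,0,0]],[8.5,[0,0,0],[0,0,0]]]'
python3 - <<'E'
from h import *
to((.558,.06,.2,91.1)); f=save('wrist','w14')
E
```

```text
time_s: 18.5
ee_pos: [0.5604, 0.0601, 0.1955]
tcp_rot: [-0.031, 3.133, -0.001]
ft_force: [0.6, -0.0, 1.1]
finger_gap: 0.085
t 18.5 pos [0.56  0.06  0.195] x [-1.    -0.02  -0.008] y [-0.02   1.    -0.001] z [ 0.008 -0.    -1.   ] f [ 0.632 -0.003  1.124] gap 0.0849598968441029
-> (0.558, 0.06, 0.2, 91.1) cm [ 0.233 -0.002 -0.454] rot [-0.001  0.008  0.   ] j6 -1.6637497089107798 rot [-0.013 -0.001 -3.141] j6 -1.6637497089107798
```

View pics/w14.png

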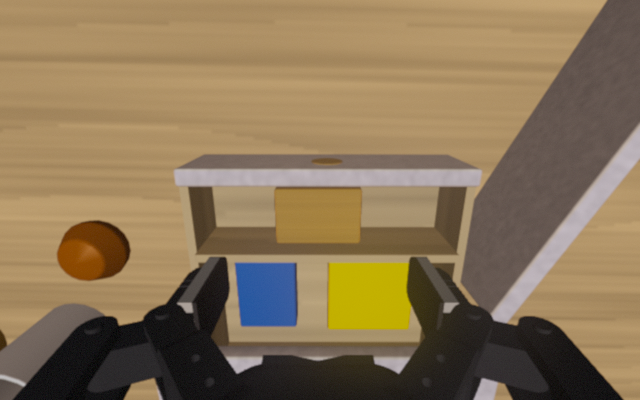

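Tin seated lid-up at (318,215) in the front compartment, clear of the front and the divider. Backing off to push the drawer.

```bash
python3 -m inch '[[0,[2.5,0.2,0],[0,0.008,0]],[0,[3.5,0.2,0],[0,0,0]],[0,[3.5,0,0],[0,0,0]],[0,[1,0,1],[0,0,0]],[0,[0,0,2.5],[0,0,0]],[0,[0,0,2],[0,0,0]],[0,[0,0,1],[0,0,0]],[0,[0,0,0],[0,0,0]]]'
python3 - <<'E'
from h import *
to((.49,.063,.125,91.1),(.632,.063,.125)); f=save('wrist','w15')
E
```

```text
time_s: 19.35
ee_pos: [0.4446, 0.0624, 0.1204]
tcp_rot: [0.03, -3.127, -0.001]
ft_force: [-0.5, 0.3, 0.2]
finger_gap: -0.0003
t 19.35 pos [0.445 0.062 0.12 ] x [-1.    -0.019  0.014] y [-0.019  1.     0.001] z [-0.014  0.    -1.   ] f [-0.521  0.285  0.163] gap -0.00033406786384677575
-> (0.49, 0.063, 0.125, 91.1) cm [-4.53 -0.03 -0.52] rot [ 0.001 -0.014  0.   ] j6 -1.6762933314981379 rot [ 0.022  0.001 -3.141] j6 -1.6762933314981379 
-> (0.632, 0.063, 0.125) cm [-14.196  -0.274  -0.201]
```

View pics/w15.png

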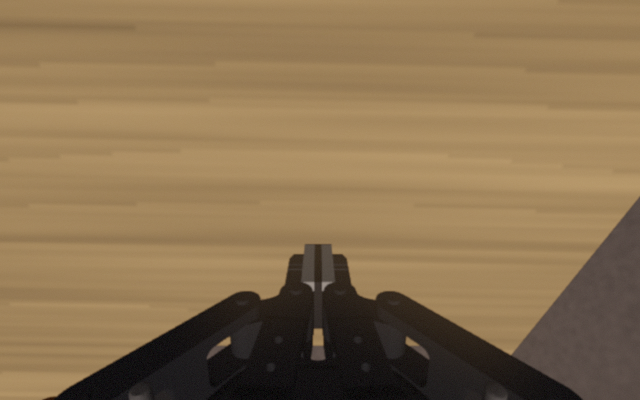

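```bash
python3 -m inch '[[0,[-2,0,-0.1],[0,-0.014,0]],[0,[-2,0,0],[0,0,0]],[0,[-1,0,0],[0,0,0]],[0,[-1,0,0],[0,0,0]],[0,[-1,0,0],[0,0,0]],[0,[-1,0,0],[0,0,0]]]'
python3 - <<'E'
from h import *
to((.52,.063,.125,91.1),(.632,.063,.125))
E
```

```text
time_s: 20.0
ee_pos: [0.528, 0.0641, 0.1241]
tcp_rot: [0.031, -3.141, -0.001]
ft_force: [-1.5, -0.4, 0.2]
finger_gap: -0.0001
t 20.0 pos [0.528 0.064 0.124] x [-1.   -0.02  0.  ] y [-0.02  1.    0.  ] z [-0.  0. -1.] f [-1.457 -0.376  0.237] gap -9.875299199374705e-05
-> (0.52, 0.063, 0.125, 91.1) cm [ 0.807 -0.098 -0.094] rot [ 0.    -0.     0.001] j6 -1.6609899010365474 rot [ 0.     0.001 -3.141] j6 -1.6609899010365474 
-> (0.632, 0.063, 0.125) cm [-11.198  -0.223  -0.002]
```

```bash
python3 -m inch '[[0,[-1.2,0,0],[0,0,0]],[0,[-1.2,0,0],[0,0,0]],[0,[-1.2,0,0],[0,0,0]],[0,[-1.2,0,0],[0,0,0]],[0,[-1.2,0,0],[0,0,0]]]'
python3 - <<'E'
from h import *
to((.632,.063,.125,91.1)); f=save('side','s16')
cv2.imwrite('pics/s16c.png',cv2.resize(f['image'][100:270,220:440],None,fx=3.5,fy=3.5,interpolation=cv2.INTER_CUBIC))
E
```

```text
time_s: 20.5
ee_pos: [0.5902, 0.0654, 0.1237]
tcp_rot: [0.032, -3.136, 0.0]
ft_force: [-1.1, -0.8, 1.6]
finger_gap: 0.0003
t 20.5 pos [0.59  0.065 0.124] x [-1.    -0.02   0.006] y [-0.02  1.    0.  ] z [-0.006 -0.    -1.   ] f [-1.075 -0.778  1.563] gap 0.0003493243483136431
-> (0.632, 0.063, 0.125, 91.1) cm [-4.175 -0.329 -0.152] rot [ 0.    -0.006  0.001] j6 -1.651061188873847 rot [ 0.009  0.    -3.14 ] j6 -1.651061188873847
```

View pics/s16c.png

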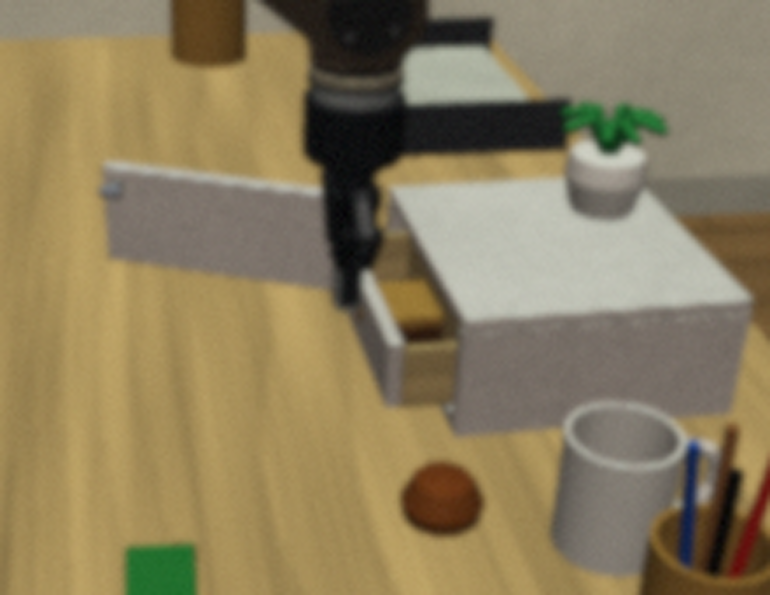

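```bash
python3 -m inch '[[0,[-1,-0.1,0],[0,-0.006,0]],[0,[-1,0,0],[0,0,0]],[0,[-0.9,0,0],[0,0,0]],[0,[-0.7,0,0],[0,0,0]]]'
python3 -m inch '[[0,[-0.7,0,0],[0,0,0]]]'
python3 -m inch '[[0,[-0.6,0,0],[0,0,0]]]'
```

```text
time_s: 20.95
ee_pos: [0.6273, 0.0653, 0.1232]
tcp_rot: [0.032, -3.134, -0.001]
ft_force: [-7.6, -0.2, 5.7]
finger_gap: -0.0
time_s: 21.05
ee_pos: [0.6335, 0.0654, 0.1231]
tcp_rot: [0.033, -3.128, -0.0]
ft_force: [-21.6, -1.9, 14.8]
finger_gap: -0.0
time_s: 21.15
ee_pos: [0.6349, 0.0655, 0.123]
tcp_rot: [0.035, -3.106, 0.001]
ft_force: [-31.5, -3.1, 24.2]
finger_gap: 0.0004
```

```bash
python3 -m inch '[[0,[1.5,0,0],[0,0.03,0]],[0,[3,0,0],[0,0,0]],[0,[3,0,0],[0,0,0]],[0,[3,0,0],[0,0,0]],[0,[0,0,-2],[0,0,0]],[0,[0,0,0],[0,0,0]]]'
python3 - <<'E'
from h import *
to((.53,.063,.15,91.1)); f=save('side','s17')
cv2.imwrite('pics/s17c.png',cv2.resize(f['image'][100:270,220:440],None,fx=3.5,fy=3.5,interpolation=cv2.INTER_CUBIC))
f=save('wrist','w17')
E
```

```text
time_s: 21.75
ee_pos: [0.5312, 0.0628, 0.1501]
tcp_rot: [0.034, -3.081, 0.002]
ft_force: [-0.1, 0.6, 1.7]
finger_gap: 0.0003
t 21.75 pos [0.531 0.063 0.15 ] x [-0.998 -0.022  0.061] y [-0.022  1.    -0.001] z [-0.061 -0.002 -0.998] f [-0.123  0.575  1.748] gap 0.00031717229024688735
-> (0.53, 0.063, 0.15, 91.1) cm [0.121 0.023 0.019] rot [-0.001 -0.061  0.003] j6 -1.6587193395999809 rot [ 0.095 -0.001 -3.137] j6 -1.6587193395999809
```

View pics/s17c.png

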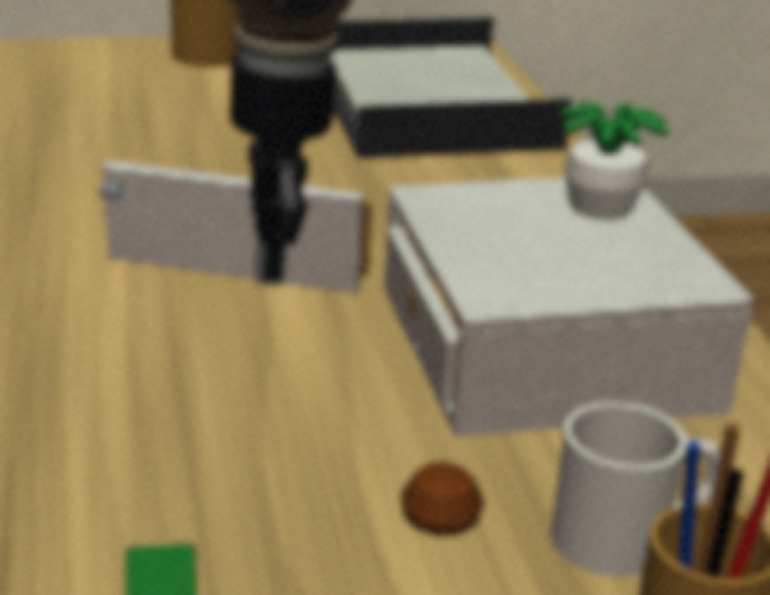

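View pics/w17.png

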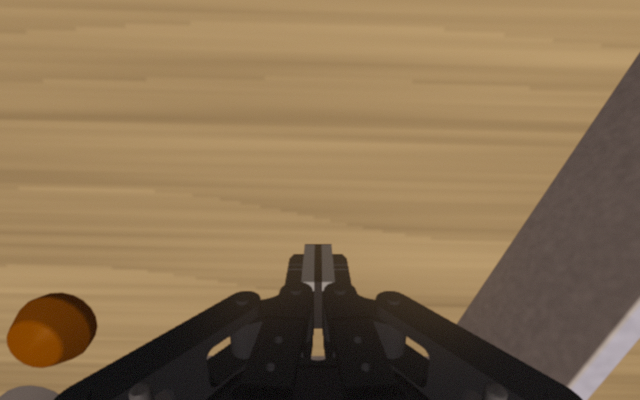

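```bash
python3 - <<'E'
from h import *
f=load('s17'); f0=load('s16')
cv2.imwrite('pics/s17d.png',cv2.resize(f['image'][145:230,320:370],None,fx=7,fy=7,interpolation=cv2.INTER_CUBIC))
E
```

```text
(no output)
```

View pics/s17d.png

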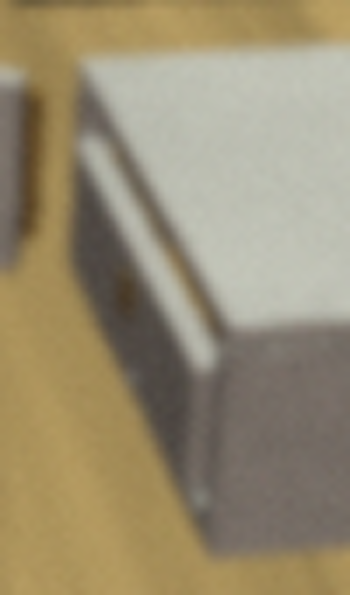

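```bash
python3 - <<'E'
from h import *
f=load('s17'); np.set_printoptions(precision=4,suppress=True)
c=lambda u,v:(320+u/7-.43,145+v/7-.43)
for n,p,z in [('drw FL',(80,142),.072),('drw FR out',(195,366),.072),('cab FR top',(222,330),.1),('cab FL top',(82,65),.1),('cab FR bottom',(213,555),0.0)]: print(n,onz(f,*c(*p),z))
# doors
b=load('scene0'); C2=lambda u,v:(255+u/3.6-.36,200+v/3.6-.36)
w=load('w17')
for p in [(569,400),(640,301),(457,320),(640,50)]: print(p,onz(w,*p,.096),onz(w,*p,.004))
E
```

```text
drw FL [0.641  0.1585 0.072 ]
drw FR out [ 0.6432 -0.0352  0.072 ]
cab FR top [ 0.6449 -0.0593  0.1   ]
cab FL top [0.644  0.1754 0.1   ]
cab FR bottom [ 0.6511 -0.0517  0.    ]
(569, 400) [0.5891 0.1904 0.096 ] [0.6853 0.284  0.004 ]
(640, 301) [0.5326 0.211  0.096 ] [0.588  0.3194 0.004 ]
(457, 320) [0.5443 0.1279 0.096 ] [0.6083 0.1764 0.004 ]
(640, 50) [0.4265 0.182  0.096 ] [0.4056 0.2694 0.004 ]
```

```bash
cat >> h.py <<'E'
H=np.array([.624,.181])
def door(th,s=.17,d=.015,yaw=np.radians(1.1)):
    # th door opening; returns tool xy
    a=np.radians(-90)+yaw-th; u=np.array([np.cos(a),np.sin(a)]); n=np.array([u[1],-u[0]]); return H+s*u+d*n
E
python3 - <<'E'
from h import *
u=np.array([.406,.2735])-H; print('th',np.pi-(np.arctan2(u[1],u[0]))+np.pi/2+np.radians(1.1), np.linalg.norm(u), door(1.985,.236,0))
st=door(1.98,.17,.065); print(st)
to((.53,.063,.22,91.1),(st[0],st[1],.22),(st[0],st[1],.135))
E
```

```text
th 1.9912826473242358 0.23681268969377464 [0.40617327 0.27181583]
[0.49147834 0.30575179]
t 21.85 pos [0.529 0.063 0.147] x [-0.997 -0.022  0.067] y [-0.022  1.    -0.   ] z [-0.067 -0.002 -0.998] f [-0.48   0.327 -0.055] gap 0.00037232026137199467
-> (0.53, 0.063, 0.22, 91.1) cm [ 0.435  0.006 -7.273] rot [-0.    -0.067  0.003] j6 -1.6587506579244882 rot [ 0.106 -0.    -3.137] j6 -1.6587506579244882 
-> (np.float64(0.4914783369808953), np.float64(0.30575178888757815), 0.22) cm [ 3.308 24.354  0.222] 
-> (np.float64(0.4914783369808953), np.float64(0.30575178888757815), 0.135) cm [-0.572  0.     8.481]
```

```bash
python3 -m inch '[[0,[0,0,-3],[0,-0.06,0]],[0,[0,0,-3],[0,0,0]],[0,[0,0,-2],[0,0,0]],[0,[0.5,3.5,0],[0,0,0]],[0,[0.6,4,0],[0,0,0]],[0,[0.6,4,0],[0,0,0]],[0,[0.6,4,0],[0,0,0]],[0,[0.6,4,0],[0,0,0]],[0,[0.6,3.5,0],[0,0,0]],[0,[0,1,0],[0,0,0]],[0,[0,0,0],[0,0,0]]]'
python3 - <<'E'
from h import *
to((.4915,.306,.22,91.1),(.4915,.306,.135)); save('wrist','w18')
E
```

```text
time_s: 22.95
ee_pos: [0.498, 0.3105, 0.2217]
tcp_rot: [0.026, -3.135, -0.0]
ft_force: [1.0, -0.3, -0.1]
finger_gap: 0.0002
t 22.95 pos [0.498 0.31  0.222] x [-1.    -0.017  0.007] y [-0.017  1.     0.   ] z [-0.007 -0.    -1.   ] f [ 0.968 -0.346 -0.091] gap 0.0001882513251852847
-> (0.4915, 0.306, 0.22, 91.1) cm [ 0.66  -0.436  0.177] rot [ 0.    -0.007 -0.002] j6 -1.205144409839379 rot [-0.011 -0.     3.139] j6 -1.205144409839379 
-> (0.4915, 0.306, 0.135) cm [-0.059 -0.001  8.5  ]
```

View pics/w18.png

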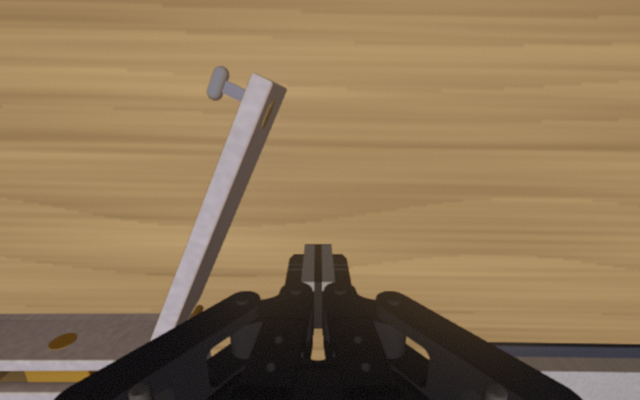

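```bash
python3 - <<'E'
from h import *
f=load('w18'); np.set_printoptions(precision=4,suppress=True)
for n,p,z in [('drw out top',(20,360),.072),('drw in top',(20,371),.072),('cab front top',(20,385),.1),('door free outer',(286,90),.096),('door outer top mid',(215,240),.096),('free outer top',(273,84),.096),('free inner top',(249,75),.096),('inner mid',(180,250),.096)]: print(n,onz(f,*p,z))
cv2.imwrite('pics/w18c.png',cv2.resize(f['image'][290:400,0:200],None,fx=4,fy=4,interpolation=cv2.INTER_CUBIC))
E
```

```text
drw out top [0.6425 0.0476 0.072 ]
drw in top [0.6549 0.0443 0.072 ]
cab front top [0.6393 0.0739 0.1   ]
door free outer [0.4129 0.2894 0.096 ]
door outer top mid [0.5118 0.2389 0.096 ]
free outer top [0.4097 0.2817 0.096 ]
free inner top [0.4049 0.2677 0.096 ]
inner mid [0.5199 0.2137 0.096 ]
```

View pics/w18c.png

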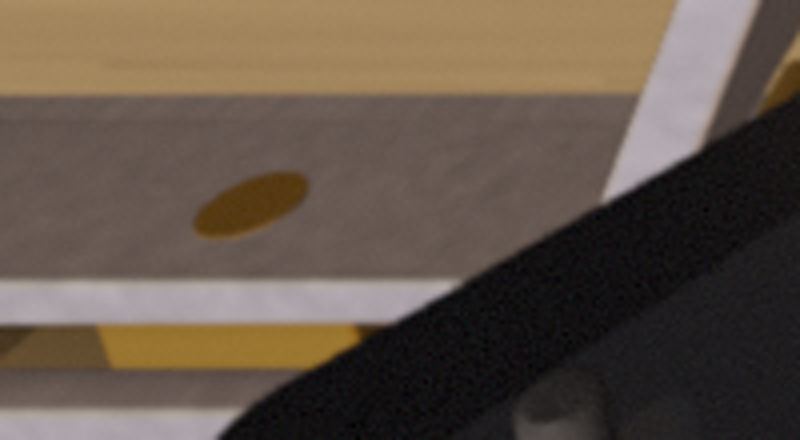

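```bash
sed -i 's/^H=.*/H=np.array([.626,.185])/' h.py; python3 -m inch '[[0,[0.3,-0.2,2.5],[0,-0.007,0]],[0,[0.2,0,3],[0,0,0]],[0,[0,0,2.5],[0,0,0]],[0,[0,0,1],[0,0,0]],[0,[0,0,0],[0,0,0]]]'
python3 - <<'E'
from h import *
ps=[door(t,.165,.012) for t in (1.95,1.8,1.65,1.5,1.3,1.1,.9,.7,.5,.35,.2,.1)]
to(*[(p[0],p[1],.13) for p in ps])
E
```

```text
time_s: 23.5
ee_pos: [0.4971, 0.3013, 0.1293]
tcp_rot: [-0.014, 3.139, -0.002]
ft_force: [0.6, -0.8, -0.1]
finger_gap: 0.0002
t 23.5 pos [0.497 0.301 0.129] x [-1.    -0.009 -0.003] y [-0.009  1.    -0.001] z [ 0.003 -0.001 -1.   ] f [ 0.57  -0.817 -0.09 ] gap 0.00023006170414201208
-> (np.float64(0.47580466524160914), np.float64(0.2543567690771053), 0.13) cm [ 2.172 -4.674 -0.073] 
-> (np.float64(0.4671266509046959), np.float64(0.2311330569899896), 0.13) cm [ 0.888 -2.315  0.001] 
-> (np.float64(0.46201658947784485), np.float64(0.20687329589984838), 0.13) cm [ 0.532 -2.421  0.002] 
-> (np.float64(0.46058924192406425), np.float64(0.18212230773982474), 0.13) cm [ 0.164 -2.474  0.003] 
-> (np.float64(0.4644581535899553), np.float64(0.14931762538123985), 0.13) cm [-0.359 -3.284  0.006] 
-> (np.float64(0.4747672288974398), np.float64(0.11793548669646041), 0.13) cm [-1.004 -3.147  0.007] 
-> (np.float64(0.49110547754617667), np.float64(0.08922699852278326), 0.13) cm [-1.609 -2.885  0.009] 
-> (np.float64(0.5128215451208659), np.float64(0.06433667768881954), 0.13) cm [-2.15  -2.508  0.01 ] 
-> (np.float64(0.5390496805363186), np.float64(0.044256822740270055), 0.13) cm [-2.605 -2.031  0.01 ] 
-> (np.float64(0.5610584364651074), np.float64(0.03284352355011797), 0.13) cm [-2.191 -1.16   0.008] 
-> (np.float64(0.5845256399051858), np.float64(0.02484733079113016), 0.13) cm [-2.34  -0.82   0.008] 
-> (np.float64(0.6007214271056499), np.float64(0.02150689998527452), 0.13) cm [-1.617 -0.348  0.005]
```

```bash
python3 -m inch '[[0,[1.1,-2.3,0],[0,0,0]],[0,[1.1,-2.3,0],[0,0,0]],[0,[0.5,-1.2,0],[0,0,0]],[0,[0.4,-1.2,0],[0,0,0]],[0,[0.3,-1.2,0],[0,0,0]]]'
python3 - <<'E'
from h import *
ps=[door(t,.165,.012) for t in (1.65,1.5,1.3,1.1,.9,.7)]
to(*[(p[0],p[1],.13) for p in ps]); save('wrist','w19')
E
```

```text
time_s: 24.0
ee_pos: [0.4678, 0.2157, 0.1344]
tcp_rot: [-0.01, 3.128, 0.003]
ft_force: [1.0, -0.1, -0.5]
finger_gap: -0.0002
t 24.0 pos [0.468 0.216 0.134] x [-1.    -0.006 -0.013] y [-0.006  1.     0.002] z [ 0.013  0.002 -1.   ] f [ 1.002 -0.131 -0.46 ] gap -0.00024281447356541214
-> (np.float64(0.46201658947784485), np.float64(0.20687329589984838), 0.13) cm [ 0.585 -0.883  0.427] 
-> (np.float64(0.46058924192406425), np.float64(0.18212230773982474), 0.13) cm [ 0.158 -2.474 -0.007] 
-> (np.float64(0.4644581535899553), np.float64(0.14931762538123985), 0.13) cm [-0.366 -3.283 -0.002] 
-> (np.float64(0.4747672288974398), np.float64(0.11793548669646041), 0.13) cm [-1.011 -3.145  0.007] 
-> (np.float64(0.49110547754617667), np.float64(0.08922699852278326), 0.13) cm [-1.615 -2.881  0.015] 
-> (np.float64(0.5128215451208659), np.float64(0.06433667768881954), 0.13) cm [-2.156 -2.503  0.023]
```

View pics/w19.png

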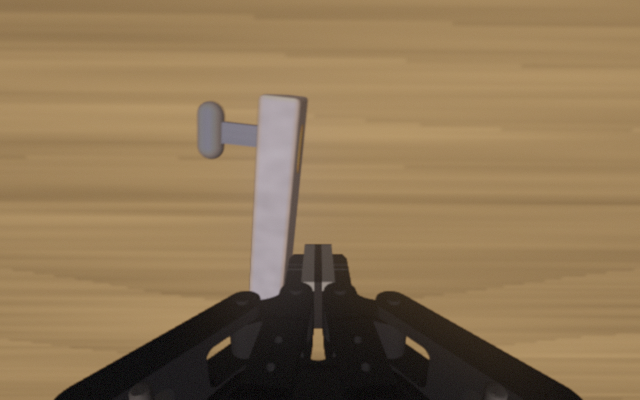

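```bash
python3 -m inch '[[0,[0.4,-1,0.2],[0,0.012,0]],[0,[0.1,-1.4,0],[0,0,0]],[0,[0.1,-1.4,0],[0,0,0]],[0,[-0.2,-1.5,0],[0,0,0]],[0,[-0.2,-1.5,0],[0,0,0]],[0,[-0.5,-1.5,0],[0,0,0]]]'
python3 - <<'E'
from h import *
ps=[door(t,.165,.012) for t in (1.3,1.1,.9,.7,.5)]
to(*[(p[0],p[1],.13) for p in ps]); save('wrist','w20')
E
```

```text
time_s: 24.65
ee_pos: [0.4714, 0.1274, 0.1328]
tcp_rot: [-0.014, 3.14, 0.004]
ft_force: [0.3, 0.5, -0.3]
finger_gap: 0.0001
t 24.65 pos [0.471 0.127 0.133] x [-1.    -0.009 -0.002] y [-0.009  1.     0.002] z [ 0.002  0.002 -1.   ] f [ 0.267  0.532 -0.334] gap 7.334885268047975e-05
-> (np.float64(0.4644581535899553), np.float64(0.14931762538123985), 0.13) cm [0.675 2.199 0.284] 
-> (np.float64(0.4747672288974398), np.float64(0.11793548669646041), 0.13) cm [-1.003 -3.147 -0.006] 
-> (np.float64(0.49110547754617667), np.float64(0.08922699852278326), 0.13) cm [-1.608 -2.885 -0.004] 
-> (np.float64(0.5128215451208659), np.float64(0.06433667768881954), 0.13) cm [-2.149 -2.508 -0.003] 
-> (np.float64(0.5390496805363186), np.float64(0.044256822740270055), 0.13) cm [-2.605 -2.031 -0.001]
```

View pics/w20.png

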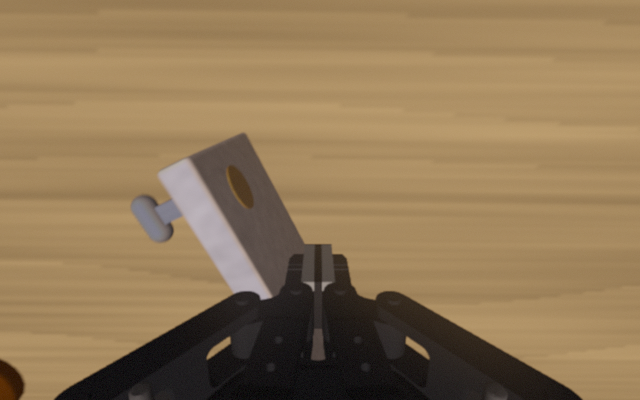

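```bash
python3 -m inch '[[0,[-0.6,-1.3,0.1],[0,0,0]],[0,[-0.7,-1.3,0],[0,0,0]],[0,[-0.8,-1.3,0],[0,0,0]],[0,[-1,-1.2,0],[0,0,0]],[0,[-1.1,-1.1,0],[0,0,0]],[0,[-1.2,-1,0],[0,0,0]]]'
python3 - <<'E'
from h import *
ps=[door(t,.175,.012) for t in (.5,.35,.2,.1,0)]
to(*[(p[0],p[1],.13) for p in ps]); save('wrist','w21')
E
```

```text
time_s: 25.3
ee_pos: [0.529, 0.0495, 0.1314]
tcp_rot: [0.012, -3.142, -0.004]
ft_force: [-0.3, 0.9, 0.6]
finger_gap: 0.0003
t 25.3 pos [0.529 0.05  0.131] x [-1.    -0.008  0.   ] y [-0.008  1.     0.002] z [-0.     0.002 -1.   ] f [-0.287  0.908  0.616] gap 0.0002881495066767639
-> (np.float64(0.5344247820802586), np.float64(0.03539057695802754), 0.13) cm [-0.529 -1.42   0.135] 
-> (np.float64(0.5578104258451144), np.float64(0.02338569996261048), 0.13) cm [-2.329 -1.218 -0.003] 
-> (np.float64(0.5827274604374896), np.float64(0.015010331726275302), 0.13) cm [-2.485 -0.856 -0.002] 
-> (np.float64(0.5999142922715708), np.float64(0.011539526541903598), 0.13) cm [-1.716 -0.36  -0.001] 
-> (np.float64(0.6173617638744859), np.float64(0.009801881069916), 0.13) cm [-1.743 -0.187 -0.   ]
```

View pics/w21.png

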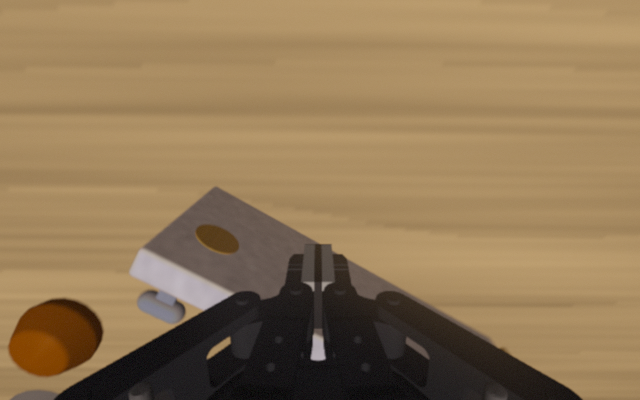

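```bash
python3 -m inch '[[0,[-0.8,-1,0],[0,0,0]],[0,[-1,-0.9,0],[0,0,0]],[0,[-1.1,-0.6,0],[0,0,0]],[0,[-1.1,-0.5,0],[0,0,0]],[0,[-1,-0.4,0],[0,0,0]]]'
python3 - <<'E'
from h import *
ps=[door(t,.175,.012) for t in (.2,.1,0)]
to(*[(p[0],p[1],.13) for p in ps]); save('side','s22')
f=load('s22');cv2.imwrite('pics/s22c.png',cv2.resize(f['image'][100:270,220:440],None,fx=3.5,fy=3.5,interpolation=cv2.INTER_CUBIC))
E
```

```text
time_s: 25.85
ee_pos: [0.5851, 0.0117, 0.1314]
tcp_rot: [-0.01, 3.14, 0.003]
ft_force: [-0.7, 0.0, -0.0]
finger_gap: 0.0003
t 25.85 pos [0.585 0.012 0.131] x [-1.    -0.007 -0.001] y [-0.007  1.     0.002] z [ 0.001  0.002 -1.   ] f [-0.662  0.019 -0.04 ] gap 0.0003496507787574921
-> (np.float64(0.5827274604374896), np.float64(0.015010331726275302), 0.13) cm [0.237 0.329 0.142] 
-> (np.float64(0.5999142922715708), np.float64(0.011539526541903598), 0.13) cm [-1.716 -0.358  0.002] 
-> (np.float64(0.6173617638744859), np.float64(0.009801881069916), 0.13) cm [-1.744 -0.185  0.002]
```

View pics/s22c.png

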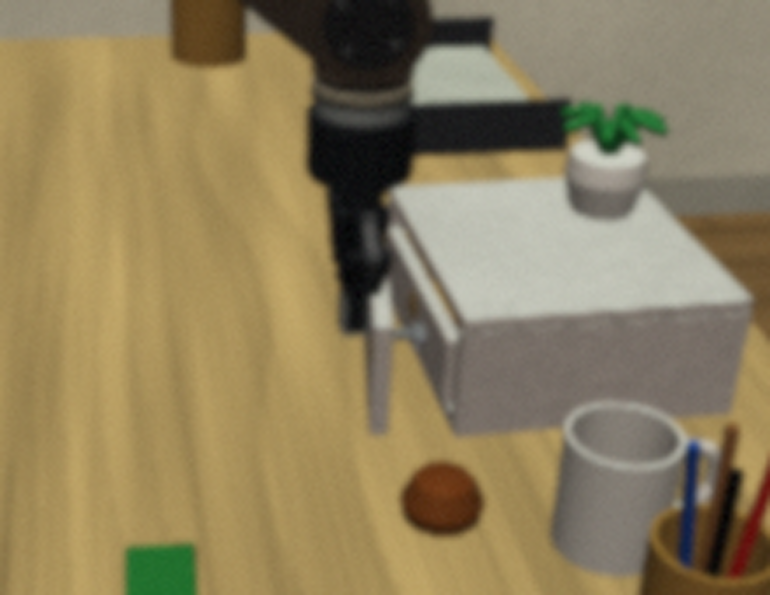

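```bash
python3 -m inch '[[0,[-0.9,-0.5,0],[0,0,0]],[0,[-0.8,-0.4,0],[0,0,0]],[0,[-0.7,0,0],[0,0,0]]]'
python3 -m inch '[[0,[-0.7,0,0],[0,0,0]]]'
python3 -m inch '[[0,[-0.7,0,0],[0,0,0]]]'
```

```text
time_s: 26.2
ee_pos: [0.6102, 0.0016, 0.1312]
tcp_rot: [0.012, -3.136, -0.001]
ft_force: [-12.0, -3.0, 8.3]
finger_gap: -0.0004
time_s: 26.3
ee_pos: [0.6164, 0.0015, 0.131]
tcp_rot: [0.012, -3.13, -0.002]
ft_force: [-2.2, 0.2, 2.0]
finger_gap: -0.0002
time_s: 26.4
ee_pos: [0.6186, 0.0015, 0.1306]
tcp_rot: [0.015, -3.108, -0.002]
ft_force: [-34.7, -2.2, 24.9]
finger_gap: 0.0001
```

The catch snapped (12 N, then 2 N, then 35 N against the stop). Backing off.

```bash
python3 -m inch '[[0,[1.5,0,0],[0,0.03,0]],[0,[3,0,0],[0,0,0]],[0,[3,0,0],[0,0,0]],[0,[3,0,-1],[0,0,0]],[0,[1.5,0,-3],[0,0,0]],[0,[0,0,-3],[0,0,0]],[0,[0,0,-3],[0,0,0]],[0,[0,0,0],[0,0,0]],[0,[0,0,0],[0,0,0]]]'
python3 - <<'E'
from h import *
to(); save('side','s23'); save('scene','c23'); save('wrist','w23')
f=load('s23');cv2.imwrite('pics/s23c.png',cv2.resize(f['image'][100:270,220:440],None,fx=3.5,fy=3.5,interpolation=cv2.INTER_CUBIC))
E
```

```text
time_s: 27.3
ee_pos: [0.5031, 0.0006, 0.2412]
tcp_rot: [0.018, -3.079, -0.0]
ft_force: [-0.4, 0.2, -0.3]
finger_gap: 0.0001
t 27.3 pos [0.503 0.001 0.241] x [-0.998 -0.012  0.062] y [-0.012  1.     0.   ] z [-0.062 -0.    -0.998] f [-0.362  0.167 -0.332] gap 0.00011173402524911333
```

View pics/s23c.png

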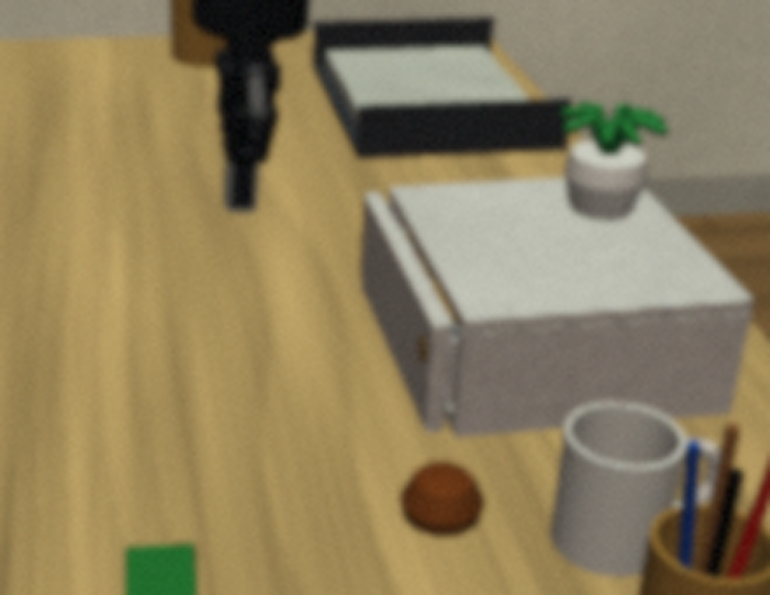

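View pics/c23.png

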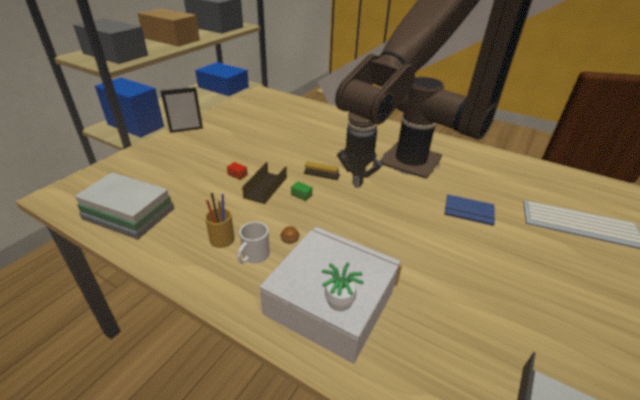

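View pics/w23.png

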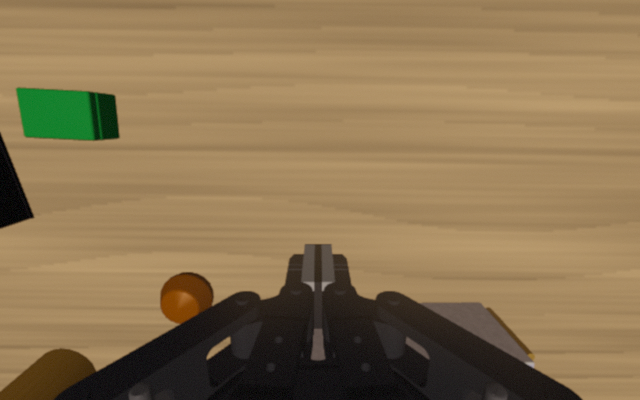

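```bash
python3 - <<'E'
from h import *
np.set_printoptions(precision=4,suppress=True)
f=load('s23'); g=load('side0')
c=lambda u,v:(220+u/3.5-.36,100+v/3.5-.36)
for n,p,z in [('door hinge',(368,195),.096),('door free',(431,328),.096),('free bottom',(429,425),.004),('cabFR',(458,322),.1),('cabFL',(391,189),.1)]: print(n,onz(f,*c(*p),z))
d=cv2.absdiff(f['image'],g['image']).max(2)
for n,(x0,y0,x1,y1) in dict(mug=(376,212,425,268),pen=(398,222,446,303),pw=(330,230,360,255),stapler=(178,252,212,312),green=(250,252,282,292),red=(270,355,312,400)).items(): print(n,d[y0:y1,x0:x1].mean().round(1),(d[y0:y1,x0:x1]>40).sum())
E
```

```text
door hinge [0.6245 0.1756 0.096 ]
door free [ 0.6242 -0.0578  0.096 ]
free bottom [ 0.6323 -0.0422  0.004 ]
cabFR [ 0.6431 -0.0587  0.1   ]
cabFL [0.6445 0.1769 0.1   ]
mug 5.6 0
pen 5.2 0
pw 5.5 0
stapler 6.0 0
green 5.7 0
red 6.5 0
```

```bash
python3 - <<'E'
from h import *
print(ctrl.finish_job())
E
```

```text
the job is handed in; nothing more can be done
None
```

The tin is in the front compartment with its lid up, the drawer is home and the door is shut. I handed the job in at about 27.5 s of the 72 s; no verdict is given.

**What I did:**
- Lifted the tin from the stand, gripped across its 42 mm.
- Set it on the bare desk, then took it again across its 62 mm.
- Lowered it to the compartment floor and let go there.
- Pushed the drawer home, then swung the door shut from its outer face.

**What the last checks showed:**
- **Tin:** after release, the wrist picture showed it flat between the drawer front and the divider. Its lid was still seen flat in the shut drawer, before the door closed.
- **Drawer:** its face measured about 5 mm ahead of the cabinet front, as it should when home. The push ended on a hard stop at about 31 N.
- **Door:** the push force went 12 N, then 2 N, then 35 N, which is the catch passing and then the stop. The outer face measured parallel to the cabinet front, at x = 0.624 m at both ends.
- **Bystanders:** the before and after side pictures show no change at the mug, pen cup, stapler, paperweight or either look-alike block. The robot was clear of everything.

**What disagreed:**
- The scene and side cameras differed by 5–10 mm on the same points, so I placed by the wrist camera.
- The arm drifted and tilted slightly on some moves; I corrected this as I went.
- The pressing peaks were about 31 N and 35 N along the push, or about 40 N and 43 N with the upward component included. Those were pushes with the shut fingertips and stayed far below the 120 N wrist limit. The door push is above 40 N in total, though, if that limit is read to cover fingertips.

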